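# Fit the page-support arms to a book cradle beam

## Robot

A 6-joint arm with a two-finger parallel gripper is mounted at the origin on the work surface. World frame = base frame: x ahead of the robot, y to its left, z up, the work surface at z = 0. Lengths are in m, angles in degrees, forces in N, time in s.
With the tool pointing down it reaches from about 0.375 to 0.9 m from the base axis. Payload 3.1 kg.
Tool frame: the origin (TCP) lies at the very end of the fingers, on their centre line; the grasp point (between the pads) lies grip_point_offset behind it (grip_point_offset is the distance from the TCP to the grasp point, in m); z points along the fingers, y is the line along which they close (so a half turn about z gives the same grasp; the last joint's range is limited). The gripper opens to 87 mm and grips with 3 to 60 N. Pads are 19 mm wide; open, the fingers measure 117 mm over their backs; the gripper's body (75 mm by 190 mm) begins 51 mm behind the grasp point.
Start: joints at [-81.962, 30.224, 82.088, -0, 67.689, -10.227], TCP at [0.196, -0.593, 0.223] pointing down, gripper open.
Joint ranges: [-176.69, 176.69], [-43.24, 126.21], [12.49, 139.97], [-82, 262], [0, 151.66], [-163.58, 163.58]. Speed limits (degrees/s): [159.86, 159.86, 180, 180, 180, 180].

## Interface

Orientations are given as a 3x3 rotation matrix whose columns are the frame's x, y, z axes.
In Python, from rig import * gives the robot as it stands.
- The arm moves only by the tool move_arm, never from a script. Its argument "increments" is a list of rows, each a list of 3 entries, a list of its own where there are three numbers: the shift along the tool's x, y, z in units of 30 mm (1.0 is 30 mm), then the turn, a rotation vector about the tool's x, y, z in units of 120 degrees (1.0 is 120 degrees), then the closure, from 0 (fully open) to 1 (shut). A call has 1 to 20 rows; each row shifts and turns the commanded pose from where the row before left it, along the tool's axes as they then stand; what a row does not reach is not made up. A row lasts 1/12 s, in which the tool goes at most 41.7 mm and 7.16 degrees, less where a joint would pass 70% of its speed; a pose out of reach is approached as far as the arm can. A call with a number of a shift or a turn outside -1 to 1 is refused whole. A call with a gripper value outside its range is refused whole. The fingers move at their own pace and stop on an object; the grip force is fixed at half the most. Time passes only in rows, so rows that do not move let the fingers close. It gives the time, the measured TCP pose, the force, the opening and the grip force at its end, in the units of the state.
- read_state(): the state, without advancing time (a new reading comes with each control period).
- capture(name): name is "side" or "top" or "wrist"; returns a dict with "img" (480x640x3 uint8, red, green, blue), "mtx" (3x3 intrinsics, pixels), "eye" and "rotation" of the camera in the world. Camera axes: x right, y down, z forward; pixel columns grow to the right and rows downward; lengths in m; the calibration is good to about 2 mm. The wrist camera is an equidistant fisheye: a pixel r from the principal point sees the ray r / f radians off the axis. A picture is of the moment at which its call begins. There is no depth.
- hand_in(): hands the job in; it is judged then, once.
Trained networks look in a picture, given as the dict that the camera call returned (one of the last four; its "shot" number tells which), for a name from the list of things; names that differ only in an ending like _2 or _b are one class to them, and where a whole thing is asked for, a point or a joint stands for the part that bears it (a point fixed in the world has none). Each returns a list of dicts, best first, with "confidence" (0 to 1); they miss things now and then, are a little off and sometimes report something else, mostly with a low value. They report only what shows in the picture. A call takes as long as a camera call. They do not tell look-alikes from the thing itself.
- search_frame(picture, label): "extent" ([left, top, right, bottom] as shares, 0 to 1, of the picture: columns of its width, rows of its height, round what is visible of it).
- pinpoint(picture, label): "xy" ([column, row] as shares, 0 to 1, of the picture: columns of its width, rows of its height: a listed point, or the origin of a listed thing).
The state is a dict: "time_s": time; "joint_positions": joint angles; "qvel": joint speeds; "tau": joint torques, N m; "position": TCP position; "tcp_rot": TCP orientation; "force": force on the tool from outside, world axes, zero at the start; "moment": the same for the moment, N m; "opening": opening from 0.0 (shut) to 1.0 (fully open); "grasp_force": force on a finger pad.
Only numpy, scipy, OpenCV 4.12 (cv2) and the standard library are available. Lean on these libraries where they do the work, as an engineer would, in place of code of your own. Each camera call takes 0.05 s, during which the arm holds its last target. There are 200 camera calls.

## Task

Get the book cradle ready: swing the keeper of the aluminium beam fully open, then take each of the loose wooden page-support arms on the table and tap its tapered steel tang into a socket of the beam (any socket, one arm each, right side up) until it is fully home, the wooden shoulder flat against the beam's front face and held by the wedge fit alone. When all the arms that are there are home, swing the keeper fully shut across the tangs, and leave the old book, jar, spool, brush, folder and weight where they are.

Things in the scene. Friction and masses are not known exactly. Their poses are not given: they have to be found in the camera images.
- arm1: Loose page-support arm, 131 mm long, 0.19 kg; arms 1-4 are alike, some may be absent. Origin: underside, mid-width, at the shoulder where wood meets steel; +x along the arm to the tang's tip, z up as it lies. Wooden body x -75 to 0 mm, 38 wide (y), 26 tall. Steel tang x 0 to 56 mm, 18 tall. Starts right side up on the table, tang roughly away from the robot.
- arm2: Like arm1. The tang is a wedge seen from above: 28 mm wide at the shoulder, narrowing evenly (4 degrees each side) to 20 mm at the tip. A groove across its top (x 23 to 37 mm, only 8 mm of height left) takes the keeper rod.
- arm3: Like arm1. The steel makes it nose-heavy: the centre of mass is about 10 mm ahead of the shoulder, in the tang, so an arm laid well into a socket stays there.
- arm4: Like arm1. May be absent (then no pose).
- beam: Fixed aluminium socket beam of a book cradle, 90 mm deep (x) by 296 mm long (y) by 52 mm tall at its back rail, 50 mm elsewhere, hinge cheeks 66 mm. Origin under its centre on the table; front face at x = -45 mm, looking along -x, towards the robot; four sockets open there and upwards. A channel for the keeper rod crosses the walls 21 to 39 mm behind that face.
- socket1 (a point): Tapered socket 1 of 4 (nearest the beam's -y end; 84 mm apart). The point is on the socket floor, mid-width, at the beam's front face, 30 mm above the table; axes are the beam's. An arm is home when its origin is here and its x along this x.
- socket2 (a point): Like socket1. Open at front and top; side walls 20 mm tall, 60 mm deep, about 26 mm apart at the mouth (28 when sprung) and narrowing like the tang.
- socket3 (a point): Like socket1. The -y wall is a stiffly sprung jaw: a tang slides freely until its shoulder is some 12 mm from the front face, then wedges with rising friction, needing about 10 to 20 N at the last; it stays where it is pushed to.
- socket4 (a point): Like socket1, nearest the beam's +y end and the keeper's handle.
- keeper (a joint): Hinge of the keeper, rad: 0 fully shut (rod in the channel, blocking empty sockets or lying in the grooves of home arms), growing as it swings up and back to 1.9; above 1.5 is fully open. Stays where left; 2 to 6 N at the handle moves it. The keeper is an 8 mm steel rod along the beam, 50 mm from the hinge axis, on a plate at each end.
- keeper_grip (a point): On the keeper's handle, a black round bar 13 mm thick and 58 mm long, parallel to the beam's y, sticking out beyond the beam's +y end; this point is 36 mm from its inner end. It lies 90 mm from the hinge axis: on the -x side when shut (55 mm above the table), straight above at pi/2.
- keeper_hinge (a point): Fixed point on the keeper's hinge axis (the axis is parallel to the beam's y), level with keeper_grip along y, 55 mm above the table, 35 mm behind the beam's centre. Axes are the beam's.
- old_book: Bystander: closed sewn book, 170 x 220 x 32 mm, origin under its centre. Not to be moved.
- paste_jar: Bystander: glass jar with steel cap, 64 mm across, 65 mm tall, origin under its centre. Not to be moved.
- thread_spool: Bystander: standing spool, 44 mm across, 58 mm tall, origin under its centre. Not to be moved.
- bone_folder: Bystander: flat white folder, 150 x 22 x 5 mm, origin under its centre. Not to be moved.
- paste_brush: Bystander: brush lying on the table. Not to be moved.
- weight: Bystander: grey cloth-covered weight, 70 x 45 x 35 mm, origin under its centre. Not to be moved.
Things that resemble listed ones, but are neither listed nor needed, are in the scene too. What is shaped like the arm1 but blue or pink is not meant.

How it is judged:
By the outcome, as a careful person would: the job done as asked, in the order asked, and still so for the second after the job is handed in, with the robot touching nothing.
Of arm1, arm2, arm3, arm4 only 2 to 4 are there at a start; the rules pass over those that are not, and their reading is None.
At some moment in a run one of arm1, arm2, arm3, arm4 may be knocked a few centimetres aside while the robot is not near it.
Once in a run the grip may slacken for a moment while it holds something.
It also fails if it takes over 210 s, if anything falls off the work surface, if the arm or the gripper's body presses on something with over 40 N, if the wrist force passes 120 N, or if a joint passes its speed limit or range.

## Working session

There is one attempt and no reset: what is moved stays moved. The work goes in short steps, Python scripts to look and compute and a tool call to move; the robot and the scene stay as the last step left them, time stands still between calls to the robot, and variables do not carry over. Pictures are saved under pics/ and viewed, at most 14 in all, crops included, and the job is handed in when it is done.

Besides the shell and the picture viewer there is one more tool, called in YAML: its name, and indented under it one key for each argument. move_arm: Moves the arm, as the interface text tells. Its arguments: {"type":"object","properties":{"increments":{"type":"array"}},"required":["increments"]}

```bash
ls; mkdir -p pics
python3 - <<'E'
from rig import *
import cv2
s=read_state();print(s)
for n in("top","side"):
    c=capture(n);cv2.imwrite(f"pics/{n}0.png",c["img"][:,:,::-1]);print(n,c["mtx"].tolist(),c["eye"],c["rotation"])
    for l in("arm1","beam","socket1","socket4","keeper_grip","keeper_hinge"):
        print(l,[(round(d["confidence"],2),[round(d["xy"][0]*640),round(d["xy"][1]*480)]) for d in pinpoint(c,l)])
E
```

```text
pics
{'time_s': 0.0, 'joint_positions': array([-8.19607916e+01,  3.02793419e+01,  8.21562800e+01, -2.38352627e-03,
        6.76915109e+01, -1.02268688e+01]), 'qvel': array([ 0.07429602, -0.06415315,  0.08568245,  0.06535504, -0.00384789,
        0.05486984]), 'tau': array([ 8.98497728e-04, -4.40037811e+01, -1.76589292e+01,  6.34015328e-02,
        5.84775140e-02, -1.65675478e-04]), 'position': array([ 0.19580887, -0.59274867,  0.22156822]), 'tcp_rot': array([[ 9.49606314e-01,  3.13444935e-01, -3.48421268e-04],
       [ 3.13444926e-01, -9.49603851e-01,  2.19169730e-03],
       [ 3.56114239e-04, -2.19046047e-03, -9.99997538e-01]]), 'force': array([ 0.52095126,  0.34333438, -0.35521964]), 'moment': array([-0.04475947, -0.00138676, -0.00729147]), 'grasp_force': 0.0, 'opening': 1.0006948561036515}
top [[557.5891016741541, 0.0, 323.8535829016797], [0.0, 557.5891016741541, 240.48793335178866], [0.0, 0.0, 1.0]] [ 0.36931665 -0.06492224  1.34138897] [[-0.03028473 -0.98984642  0.13887729]
 [-0.99952761  0.02926306 -0.00939308]
 [ 0.00523373 -0.13909615 -0.99026505]]
arm1 [(0.96, [387, 352]), (
[... 328 characters left out ...]
.8, [163, 217])]
side [[621.7007427077282, 0.0, 320.3540855520759], [0.0, 621.7007427077282, 236.18359239154233], [0.0, 0.0, 1.0]] [-0.34374488  0.73206626  0.99240527] [[-0.67030918 -0.45378784  0.58716454]
 [-0.74207498  0.40646926 -0.53301731]
 [ 0.00321244 -0.79300652 -0.60920468]]
arm1 [(0.41, [390, 206])]
beam [(0.8, [254, 280]), (0.25, [174, 298]), (0.25, [313, 301])]
socket1 [(0.94, [254, 285]), (0.89, [225, 306]), (0.69, [198, 308]), (0.63, [276, 269]), (0.6, [341, 190]), (0.56, [304, 254])]
socket4 [(0.94, [254, 285]), (0.89, [225, 306]), (0.69, [198, 308]), (0.63, [276, 269]), (0.6, [341, 190]), (0.56, [304, 254])]
keeper_grip [(0.97, [199, 308])]
keeper_hinge [(0.72, [173, 301])]
```

Run:
```python
import cv2
a=cv2.imread("pics/top0.png");cv2.imwrite("pics/top0c.png",cv2.resize(a[100:420,80:600],None,fx=1.53,fy=1.53,interpolation=cv2.INTER_CUBIC))
```

```text
(no output)
```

View pics/top0c.png

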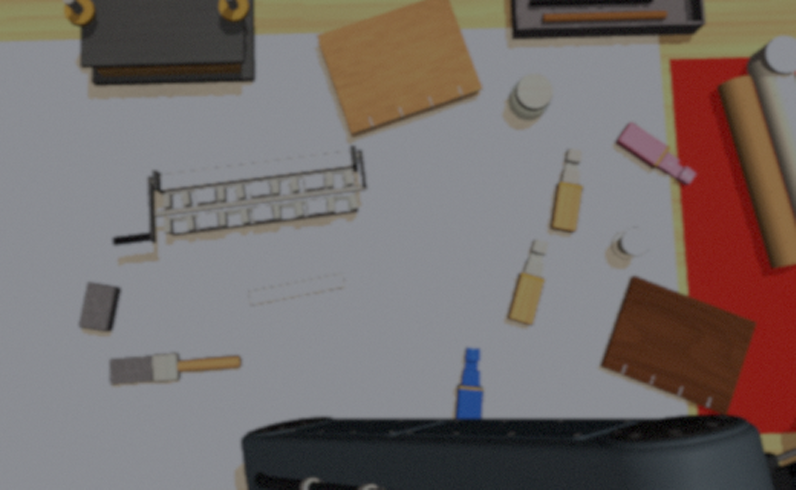

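View pics/side0.png

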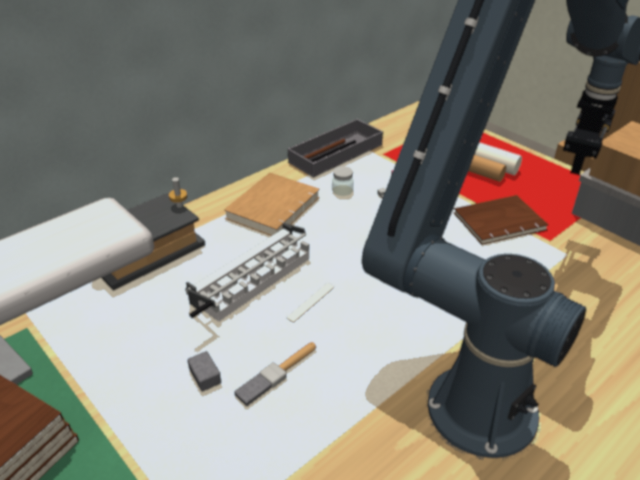

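```bash
cat > h.py <<'E'
from rig import *
import numpy as np, cv2
from scipy.optimize import least_squares
from scipy.spatial.transform import Rotation as Ro
def ray(c,uv):
    K=c["mtx"];x=(uv[0]-K[0][2])/K[0][0];y=(uv[1]-K[1][2])/K[1][1]
    if c.get("fish"):
        r=np.hypot(x,y);k=np.sin(r)/max(r,1e-9);d=np.array([x*k,y*k,np.cos(r)])
    else: d=np.array([x,y,1.])
    return np.asarray(c["rotation"])@d
def hit(c,uv,z):
    d=ray(c,uv);e=np.asarray(c["eye"]);return e+d*(z-e[2])/d[2]
def proj(c,P):
    q=np.asarray(c["rotation"]).T@(np.asarray(P)-c["eye"]);K=c["mtx"]
    if c.get("fish"):
        r=np.hypot(q[0],q[1]);t=np.arctan2(r,q[2]);q=np.array([q[0]/r*t,q[1]/r*t,1])
    return np.array([K[0][0]*q[0]/q[2]+K[0][2],K[1][1]*q[1]/q[2]+K[1][2]])
def cap(n,f=None):
    c=dict(capture(n));c["fish"]=n=="wrist"
    if f: cv2.imwrite("pics/"+f,c["img"][:,:,::-1])
    return c
def pts(c,l,m=.3): return [np.array(d["xy"])*[640,480] for d in pinpoint(c,l) if d["confidence"]>m]
def down(yaw): # tool z down, tool y axis (closing) at angle yaw deg from world +y... x axis at yaw
    a=np.radians(yaw);return np.array([[np.cos(a),np.sin(a),0],[np.sin(a),-np.cos(a),0],[0,0,-1.]])
def go(P,R=None):
    s=read_state();R0=s["tcp_rot"];d=R0.T@(np.asarray(P)-s["position"])
    print("at",s["position"].round(4),"shift units",(d/.03).round(3), "turn units",None if R is None else (Ro.from_matrix(R0.T@R).as_rotvec(degrees=True)/120).round(4))
E
python3 - <<'E'
from h import *
c=cap("top");s=cap("side")
S=[hit(c,p,.03) for p in[(308,239),(270,243),(236,249),(198,249)]]
print(np.round(S,4));print("side",[hit(s,p,.03).round(3) for p in[(304,254),(276,269),(254,285),(225,306)]])
print("grip",hit(c,(164,257),.055),hit(s,(199,308),.055));print("hinge",hit(c,(163,217),.055),hit(s,(173,301),.055))
for p in [(449,221),(426,281),(387,352),(511,205)]: print(p,hit(c,p,.01).round(3))
# tang tip/body end from crop
for nm,q in(("A",[(574,155),(565,230)]),("B",[(540,244),(521,322)])):
    t,b=[hit(c,(80+u/1.53,100+v/1.53),z) for (u,v),z in zip(q,(.018,.026))];d=t-b;print(nm,t,b,np.degrees(np.arctan2(d[1],d[0])),np.linalg.norm(d[:2]))
E
```

```text
[[ 0.5579 -0.0398  0.03  ]
 [ 0.551   0.0505  0.03  ]
 [ 0.539   0.1312  0.03  ]
 [ 0.5417  0.221   0.03  ]]
side [array([ 0.557, -0.032,  0.03 ]), array([0.559, 0.054, 0.03 ]), array([0.549, 0.128, 0.03 ]), array([0.536, 0.218, 0.03 ])]
grip [0.52205673 0.29420418 0.055     ] [0.54575066 0.27606689 0.055     ]
hinge [0.61632216 0.29743533 0.055     ] [0.60189846 0.30608406 0.055     ]
(449, 221) [ 0.595 -0.382  0.01 ]
(426, 281) [ 0.451 -0.319  0.01 ]
(387, 352) [ 0.288 -0.218  0.01 ]
(511, 205) [ 0.63  -0.536  0.01 ]
A [ 0.64135742 -0.39849817  0.018     ] [ 0.52134429 -0.37497271  0.026     ] -11.090724729085414 0.12229717280111162
B [ 0.50144841 -0.33645677  0.018     ] [ 0.38161728 -0.29879576  0.026     ] -17.44710014803464 0.12560991992164117
```

move_arm:
  increments:
    - [[0.8,-0.38,-0.06],[0,0,0],0]
    - [[0.8,-0.38,-0.06],[0,0,0],0]
    - [[0.8,-0.38,-0.06],[0,0,0],0]
    - [[0.8,-0.38,-0.06],[0,0,0],0]
    - [[0.8,-0.38,-0.06],[0,0,0],0]
    - [[0.8,-0.38,-0.06],[0,0,0],0]
    - [[0.8,-0.38,-0.06],[0,0,0],0]
    - [[0.8,-0.38,-0.06],[0,0,0],0]
    - [[0.8,-0.38,-0.06],[0,0,0],0]
    - [[0.8,-0.38,-0.06],[0,0,0],0]
    - [[0.8,-0.38,-0.06],[0,0,0],0]
    - [[0.8,-0.38,-0.06],[0,0,0],0]
    - [[0.8,-0.38,-0.06],[0,0,0],0]
    - [[0.8,-0.38,-0.06],[0,0,0],0]
    - [[0.8,-0.38,-0.06],[0,0,0],0]
    - [[0.8,-0.38,-0.06],[0,0,0],0]
    - [[0,0,0],[0,0,0],0]
    - [[0,0,0],[0,0,0],0]
    - [[0,0,0],[0,0,0],0]

```text
time_s: 2.38
position: [0.503, -0.3001, 0.2512]
tcp_rot: [[0.949, 0.314, -0.001], [0.314, -0.949, -0.0], [-0.001, 0.0, -1.0]]
force: [1.0, 0.5, 0.6]
opening: 1.004
grasp_force: 0.0
```

Run:
```python
from h import *
print(read_state()["position"])
c=cap("top");w=cap("wrist");print(w["mtx"],w["eye"])
for n,q in(("top",c),("wrist",w)):
    print(n,[(round(d["confidence"],2),(np.array(d["xy"])*[640,480]).round(),hit(q,np.array(d["xy"])*[640,480],0.005)[:2].round(3)) for d in pinpoint(q,"arm1")])
cv2.imwrite("pics/tw.png",cv2.resize(np.hstack([c["img"],w["img"]])[:,:,::-1],(800,300),interpolation=cv2.INTER_AREA))
```

```text
[ 0.50304565 -0.30007807  0.25123702]
[[371.64829954   0.         319.84308231]
 [  0.         371.64829954 234.35101249]
 [  0.           0.           1.        ]] [ 0.57021721 -0.27820487  0.41346833]
top [(0.83, array([513., 204.]), array([ 0.633, -0.542])), (0.53, array([303., 239.]), array([ 0.561, -0.027]))]
wrist [(0.81, array([417., 146.]), array([ 0.595, -0.384])), (0.79, array([533., 165.]), array([ 0.631, -0.535])), (0.72, array([210., 335.]), array([ 0.291, -0.22 ])), (0.63, array([322., 243.]), array([ 0.456, -0.319]))]
```

View pics/tw.png

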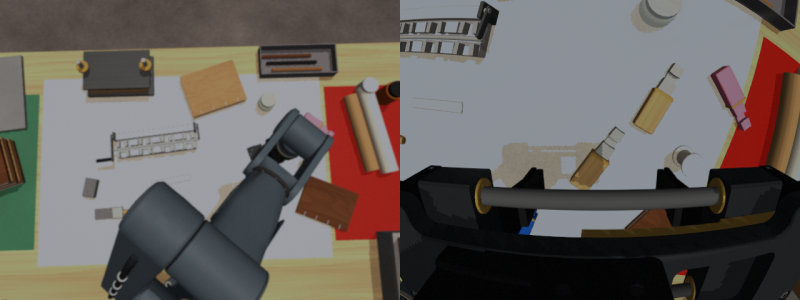

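move_arm:
  increments:
    - [[0.29,-0.88,0],[0,0,0],0]
    - [[0.29,-0.88,0],[0,0,0],0]
    - [[0.29,-0.88,0],[0,0,0],0]
    - [[0.29,-0.88,0],[0,0,0],0]
    - [[0.29,-0.88,0],[0,0,0],0]
    - [[0.29,-0.88,0],[0,0,0],0]
    - [[0.29,-0.88,0],[0,0,0],0]
    - [[0.29,-0.88,0],[0,0,0],0]
    - [[0.29,-0.88,0],[0,0,0],0]
    - [[0.29,-0.88,0],[0,0,0],0]
    - [[0.29,-0.88,0],[0,0,0],0]
    - [[0.29,-0.88,0],[0,0,0],0]
    - [[0.29,-0.88,0],[0,0,0],0]
    - [[0.29,-0.88,0],[0,0,0],0]
    - [[0.29,-0.88,0],[0,0,0],0]
    - [[0.29,-0.88,0],[0,0,0],0]
    - [[0.29,-0.88,0],[0,0,0],0]

```text
time_s: 4.0
position: [0.5032, 0.1731, 0.2515]
tcp_rot: [[0.95, 0.312, 0.0], [0.312, -0.95, -0.0], [0.0, 0.0, -1.0]]
force: [0.0, -0.7, -0.4]
opening: 0.998
grasp_force: 0.0
```

move_arm:
  increments:
    - [[0,0,0],[0,0,-0.055],0]
    - [[0,0,0],[0,0,-0.055],0]
    - [[0,0,0],[0,0,-0.055],0]
    - [[0,0,0],[0,0,-0.055],0]
    - [[0,0,0],[0,0,-0.055],0]
    - [[0,0,0],[0,0,-0.055],0]
    - [[0,0,0],[0,0,-0.055],0]
    - [[0,0,0],[0,0,-0.055],0]
    - [[0,0,0],[0,0,-0.055],0]
    - [[0,0,0],[0,0,-0.055],0]
    - [[0,0,0],[0,0,-0.055],0]
    - [[0,0,0],[0,0,-0.03],0]
    - [[0,0,0],[0,0,0],0]
    - [[0,0,0],[0,0,0],0]

```text
time_s: 5.17
position: [0.5033, 0.172, 0.2514]
tcp_rot: [[-0.075, 0.997, 0.0], [0.997, 0.075, -0.0], [-0.0, 0.0, -1.0]]
force: [0.2, -0.1, -0.1]
opening: 1.003
grasp_force: 0.0
```

```bash
cat > beam.py <<'E'
from h import *
# joint fit of the beam pose (x,y,yaw) and handle y from point detections, given camera pics; weights by camera
def obs(c,top):
    o=[]
    for l in("socket1","keeper_grip","keeper_hinge"):
        for d in pinpoint(c,l):
            if d["confidence"]>.5:o.append((l,np.array(d["xy"])*[640,480]))
    return o
def fit(cs,p0=(.595,.09,np.radians(4.3),.2),ang=0.):
    O=[(c,obs(c,0)) for c in cs]
    def model(p):
        R=np.array([[np.cos(p[2]),-np.sin(p[2])],[np.sin(p[2]),np.cos(p[2])]]);f=lambda x,y,z:np.r_[R@[x,y]+p[:2],z]
        return [f(-.045,y,.03) for y in(-.126,-.042,.042,.126)],f(.035-.09*np.cos(ang),p[3],.055+.09*np.sin(ang)),f(.035,p[3],.055)
    def res(p):
        S,g,h=model(p);r=[]
        for c,o in O:
            for l,uv in o:
                if l=="socket1":
                    e=[proj(c,s)-uv for s in S];e=min(e,key=np.linalg.norm)
                else: e=proj(c,g if l=="keeper_grip" else h)-uv
                r+=list(e)
        return np.array(r)
    q=least_squares(res,p0,loss="soft_l1",f_scale=2)
    print("pose",q.x[:2].round(4),"yaw",np.degrees(q.x[2]).round(2),"yh",q.x[3].round(4));print(res(q.x).reshape(-1,2).round(1).tolist())
    return q.x,model(q.x)
E
python3 - <<'E'
from beam import *
go((0,0,0))
c=cap("top");w=cap("wrist");s=cap("side")
x,m=fit([c,w,s]);print(m);x,m=fit([w]);print(m)
cv2.imwrite("pics/tw2.png",cv2.resize(np.hstack([c["img"],w["img"]])[:,:,::-1],(800,300),interpolation=cv2.INTER_AREA))
E
```

```text
at [0.5033 0.172  0.2514] shift units [ -4.46  -17.16    8.379] turn units None
pose [0.5926 0.0983] yaw 5.3 yh 0.2009
[[-0.6, 1.3], [-1.7, 0.8], [0.7, 0.6], [-1.6, 2.0], [3.0, -1.4], [-2.3, 1.9], [1.5, 2.7], [2.2, 0.7], [-2.4, 0.3], [-0.6, 0.8], [-3.7, -1.1], [0.1, -1.4], [0.7, 1.2], [2.6, 10.3], [-2.9, -1.2]]
([array([ 0.55937907, -0.03133675,  0.03      ]), array([0.5516251, 0.0523046, 0.03     ]), array([0.54387112, 0.13594595, 0.03      ]), array([0.53611715, 0.21958731, 0.03      ])], array([0.51924399, 0.29326487, 0.055     ]), array([0.60885972, 0.3015727 , 0.055     ]))
pose [0.5916 0.0993] yaw 5.34 yh 0.2001
[[2.1, -2.4], [-2.9, 1.2], [0.9, 1.9], [1.4, -0.3], [-3.4, 0.0]]
([array([ 0.55853828, -0.03031413,  0.03      ]), array([0.55072546, 0.05332174, 0.03      ]), array([0.54291264, 0.13695762, 0.03      ]), array([0.53509982, 0.2205935 , 0.03      ])], array([0.51825235, 0.29342923, 0.055     ]), array([0.60786222, 0.3018001 , 0.055     ]))
```

View pics/tw2.png

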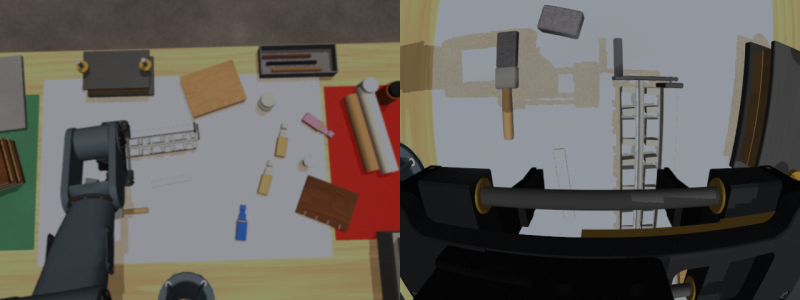

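move_arm:
  increments:
    - [[0.5,0.1,0.3],[0,0,-0.008],0]
    - [[0.5,0.1,0.3],[0,0,0],0]
    - [[0.5,0.1,0.3],[0,0,0],0]
    - [[0.5,0.1,0.3],[0,0,0],0]
    - [[0.5,0.1,0.3],[0,0,0],0]
    - [[0.5,0.1,0.3],[0,0,0],0]
    - [[0.5,0.1,0.3],[0,0,0],0]
    - [[0.5,0.1,0.3],[0,0,0],0]
    - [[0,0,0.3],[0,0,0],0]
    - [[0,0,0],[0,0,0],0]
    - [[0,0,0],[0,0,0],0]

```text
time_s: 6.83
position: [0.5153, 0.2939, 0.1695]
tcp_rot: [[-0.095, 0.995, -0.002], [0.995, 0.095, -0.001], [-0.001, -0.002, -1.0]]
force: [-0.2, -0.5, -0.2]
opening: 1.001
grasp_force: 0.0
```

Run:
```python
from beam import *
try: print("off",grip_point_offset)
except Exception as e: print(e)
go((0.519,.2933,.055))
w=cap("wrist");s=cap("side");c=cap("top")
x,m=fit([c,w,s]);go(m[1])
print([(l,u.round()) for l,u in obs(w,0)])
uv=proj(w,m[1]);print(uv);im=w["img"].copy();cv2.circle(im,tuple(int(v) for v in uv),3,(255,0,0),1)
su=proj(s,m[1]);si=s["img"].copy();cv2.circle(si,tuple(int(v) for v in su),2,(255,0,0),1)
a,b=[int(v) for v in su]
cv2.imwrite("pics/h1.png",np.hstack([im[:400,240:],cv2.resize(si[b-75:b+75,max(0,a-75):a+75],(400,400))])[:,:,::-1])
```

```text
off 0.0187
at [0.5153 0.2939 0.1695] shift units [-0.028  0.128  3.817] turn units None
pose [0.5891 0.0958] yaw 3.97 yh 0.1959
[[-1.3, 2.8], [-0.3, -2.0], [-4.0, 1.8], [2.3, 1.6], [0.5, -0.5], [2.4, 0.7], [1.7, 0.4], [3.3, 0.6], [-3.0, -0.9], [-1.7, 0.7], [-0.9, -0.6], [2.9, -3.0], [0.0, 0.3], [1.6, 7.5], [-1.0, -3.5]]
at [0.516  0.2943 0.1705] shift units [-0.243  0.13   3.85 ] turn units None
[('socket1', array([329., 379.])), ('socket1', array([331., 305.])), ('keeper_grip', array([329., 239.]))]
[326.50794106 238.1141201 ]
```

View pics/h1.png

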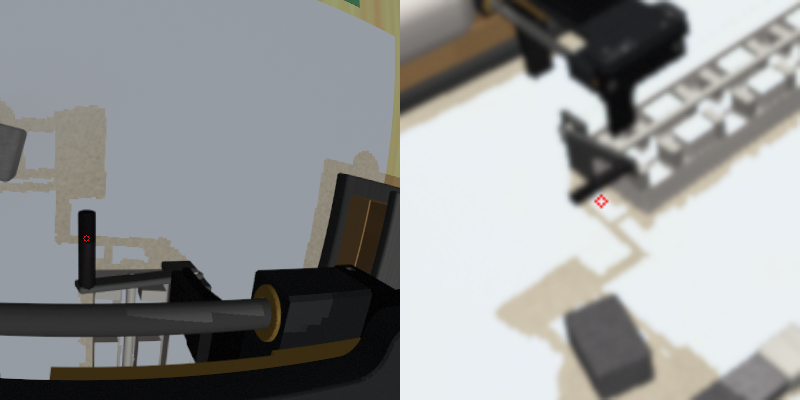

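```bash
cat >> h.py <<'E'
def tri(L):
    A=np.zeros((3,3));b=np.zeros(3)
    for c,uv in L:
        d=ray(c,uv);d/=np.linalg.norm(d);M=np.eye(3)-np.outer(d,d);A+=M;b+=M@np.asarray(c["eye"])
    return np.linalg.solve(A,b)
E
python3 - <<'E'
from beam import *
w=cap("wrist");s=cap("side");c=cap("top")
L=[(q,pts(q,"keeper_grip",.5)) for q in(w,s,c)];L=[(q,p[0]) for q,p in L if p]
print([u.round() for _,u in L],tri(L[:2]),tri(L))
print([hit(w,L[0][1],z).round(4) for z in(.055,.065,.075,.085)],[hit(s,L[1][1],z).round(4) for z in(.055,.065,.075)])
E
```

```text
[array([328., 240.]), array([200., 307.]), array([165., 257.])] [0.52077161 0.29008972 0.08193413] [0.52119865 0.2881442  0.07889475]
[array([0.5229, 0.2864, 0.055 ]), array([0.5224, 0.2892, 0.065 ]), array([0.5219, 0.2921, 0.075 ]), array([0.5214, 0.2949, 0.085 ])] [array([0.5465, 0.2727, 0.055 ]), array([0.537 , 0.2776, 0.065 ]), array([0.5275, 0.2825, 0.075 ])]
```

move_arm:
  increments:
    - [[-0.13,0.16,0.3],[0,0,0],0]
    - [[0,0,0.5],[0,0,0],0]
    - [[0,0,0.5],[0,0,0],0]
    - [[0,0,0.5],[0,0,0],0]
    - [[0,0,0.5],[0,0,0],0]
    - [[0,0,0.5],[0,0,0],0]
    - [[0,0,0.4],[0,0,0],0]
    - [[0,0,0.3],[0,0,0],0]
    - [[0,0,0.2],[0,0,0],0]
    - [[0,0,0],[0,0,0],0]
    - [[0,0,0],[0,0,0],0.5]
    - [[0,0,0],[0,0,0],1]
    - [[0,0,0],[0,0,0],1]
    - [[0,0,0],[0,0,0],1]
    - [[0,0,0],[0,0,0],1]
    - [[0,0,0],[0,0,0],1]
    - [[0,0,0],[0,0,0],1]
    - [[0,0,0],[0,0,0],1]
    - [[0,0,0],[0,0,0],1]
    - [[0,0,0],[0,0,0],1]

```text
time_s: 9.55
position: [0.5211, 0.2909, 0.0593]
tcp_rot: [[-0.095, 0.996, -0.0], [0.996, 0.095, -0.0], [-0.0, -0.0, -1.0]]
force: [-0.1, -0.4, 0.9]
opening: 0.329
grasp_force: 0.0
```

move_arm:
  increments:
    - [[0,0,0],[0,0,0],1]
    - [[0,0,0],[0,0,0],1]
    - [[0,0,0],[0,0,0],1]
    - [[0,0,0],[0,0,0],1]
    - [[0,0,0],[0,0,0],1]
    - [[0,0,0],[0,0,0],1]

```text
time_s: 10.05
position: [0.5201, 0.2908, 0.0591]
tcp_rot: [[-0.095, 0.996, -0.002], [0.996, 0.095, -0.0], [-0.0, -0.002, -1.0]]
force: [-3.3, -0.6, 1.3]
opening: 0.135
grasp_force: 30.0
```

move_arm:
  increments:
    - [[0,0.097,-0.284],[0,0,0],1]
    - [[0,0.125,-0.273],[0,0,0],1]
    - [[0,0.152,-0.259],[0,0,0],1]
    - [[0,0.177,-0.242],[0,0,0],1]
    - [[0,0.2,-0.224],[0,0,0],1]
    - [[0,0,0],[0,0,0],1]
    - [[0,0,0],[0,0,0],1]

```text
time_s: 10.63
position: [0.5396, 0.2927, 0.0992]
tcp_rot: [[-0.094, 0.995, -0.009], [0.996, 0.094, -0.001], [-0.001, -0.009, -1.0]]
force: [-9.7, -0.0, 7.7]
opening: 0.134
grasp_force: 30.0
```

Run:
```python
from h import *
s=read_state();print(s["position"],s["force"],s["moment"],s["opening"])
```

```text
[0.53957244 0.29269383 0.09920616] [-9.67294468 -0.03902451  7.74068767] [ 0.06705004  1.87820257 -0.01340646] 0.13422155811792474
```

move_arm:
  increments:
    - [[0,-0.1,-0.05],[0,0,0],1]
    - [[0,0.221,-0.202],[0,0,0],1]
    - [[0,0.241,-0.179],[0,0,0],1]
    - [[0,0.257,-0.155],[0,0,0],1]
    - [[0,0.271,-0.128],[0,0,0],1]
    - [[0,0,0],[0,0,0],1]
    - [[0,0,0],[0,0,0],1]

```text
time_s: 11.22
position: [0.5688, 0.2955, 0.1225]
tcp_rot: [[-0.095, 0.995, -0.004], [0.995, 0.095, -0.001], [-0.0, -0.004, -1.0]]
force: [-9.8, -0.9, 12.2]
opening: 0.138
grasp_force: 30.0
```

move_arm:
  increments:
    - [[0,0.283,-0.1],[0,0,0],1]
    - [[0,0.291,-0.072],[0,0,0],1]
    - [[0,0.297,-0.042],[0,0,0],1]
    - [[0,0,0],[0,0,0],1]
    - [[0,0,0],[0,0,0],1]

```text
time_s: 11.63
position: [0.5988, 0.2983, 0.129]
tcp_rot: [[-0.095, 0.996, 0.005], [0.996, 0.095, 0.001], [0.001, 0.005, -1.0]]
force: [-3.0, 0.5, 6.7]
opening: 0.144
grasp_force: 30.0
```

move_arm:
  increments:
    - [[0,0.3,-0.03],[0,0,0],1]
    - [[0,0.299,0.018],[0,0,0],1]
    - [[0,0.296,0.047],[0,0,0],1]
    - [[0,0,0],[0,0,0],1]
    - [[0,0,0],[0,0,0],1]

```text
time_s: 12.05
position: [0.6258, 0.3007, 0.1267]
tcp_rot: [[-0.094, 0.996, 0.006], [0.996, 0.094, 0.001], [0.0, 0.006, -1.0]]
force: [0.1, -0.1, 3.7]
opening: 0.137
grasp_force: 30.0
```

Run:
```python
from h import *
s=read_state();print(s["position"],s["force"])
w=cap("wrist");s=cap("side");c=cap("top")
L=[(q,pts(q,"keeper_grip",.4)) for q in(w,s,c)];print([[u.round() for u in p] for _,p in L])
si=s["img"];cv2.imwrite("pics/h2.png",cv2.resize(si[180:360,120:360],(800,600))[:,:,::-1])
```

```text
[0.62580823 0.30070326 0.12667401] [ 0.12809431 -0.09911949  3.67055464]
[[array([323., 300.])], [array([161., 262.])], [array([151., 205.])]]
```

View pics/h2.png

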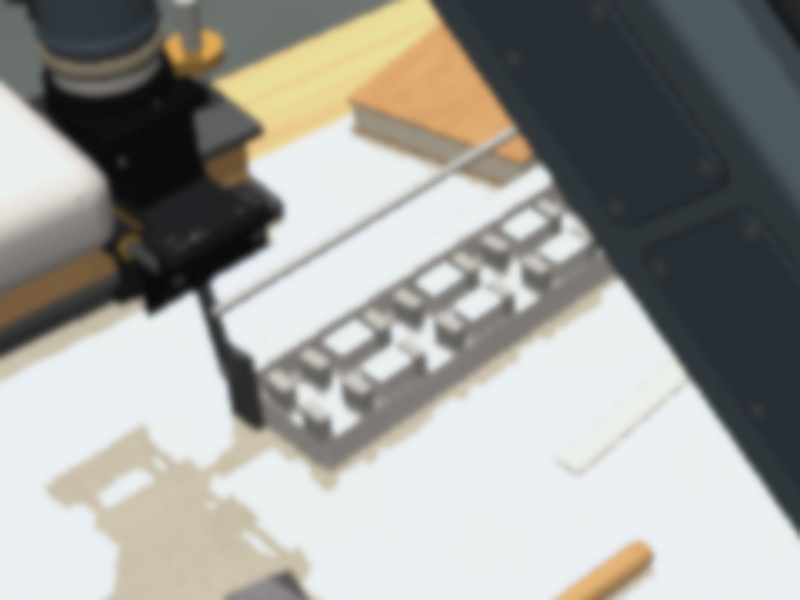

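move_arm:
  increments:
    - [[0,0,0],[0,0,0],0.6]
    - [[0,0,0],[0,0,0],0.3]
    - [[0,0,0],[0,0,0],0]
    - [[0,0,0],[0,0,0],0]
    - [[0,0,0],[0,0,0],0]
    - [[0,0,0],[0,0,0],0]
    - [[0,0,0],[0,0,0],0]
    - [[0,0,0],[0,0,0],0]
    - [[0,0,-0.2],[0,0,0],0]
    - [[0,0,-0.5],[0,0,0],0]
    - [[0,0,-0.7],[0,0,0],0]
    - [[0,0,-0.7],[0,0,0],0]
    - [[0,0,-0.7],[0,0,0],0]
    - [[0,0,-0.7],[0,0,0],0]
    - [[0,0,-0.6],[0,0,0],0]

```text
time_s: 13.6
position: [0.6232, 0.3007, 0.2499]
tcp_rot: [[-0.095, 0.996, 0.002], [0.996, 0.095, 0.001], [0.0, 0.002, -1.0]]
force: [0.6, -0.1, 0.1]
opening: 0.995
grasp_force: 0.0
```

move_arm:
  increments:
    - [[-0.92,-0.27,0],[0,0,0],0]
    - [[-0.92,-0.27,0],[0,0,0],0]
    - [[-0.92,-0.27,0],[0,0,0],0]
    - [[-0.92,-0.27,0],[0,0,0],0]
    - [[-0.92,-0.27,0],[0,0,0],0]
    - [[-0.92,-0.27,0],[0,0,0],0]
    - [[-0.92,-0.27,0],[0,0,0],0]
    - [[-0.92,-0.27,0],[0,0,0],0]
    - [[-0.92,-0.27,0],[0,0,0],0]
    - [[-0.92,-0.27,0],[0,0,0],0]
    - [[-0.92,-0.27,0],[0,0,0],0]
    - [[-0.92,-0.27,0],[0,0,0],0]
    - [[-0.92,-0.27,0],[0,0,0],0]
    - [[-0.92,-0.27,0],[0,0,0],0]
    - [[-0.92,-0.27,0],[0,0,0],0]
    - [[-0.92,-0.27,0],[0,0,0],0]
    - [[-0.92,-0.27,0],[0,0,0],0]
    - [[-0.92,-0.27,0],[0,0,0],0]
    - [[-0.92,-0.27,0],[0,0,0],0]
    - [[-0.92,-0.27,0],[0,0,0],0]

```text
time_s: 15.27
position: [0.5134, -0.2657, 0.2483]
tcp_rot: [[-0.094, 0.996, 0.001], [0.996, 0.094, -0.001], [-0.001, 0.001, -1.0]]
force: [0.2, -0.1, -0.0]
opening: 1.001
grasp_force: 0.0
```

move_arm:
  increments:
    - [[0,0,0],[0,0,0.055],0]
    - [[0,0,0],[0,0,0.055],0]
    - [[0,0,0],[0,0,0.055],0]
    - [[0,0,0],[0,0,0.055],0]
    - [[0,0,0],[0,0,0.055],0]
    - [[0,0,0],[0,0,0.055],0]
    - [[0,0,0],[0,0,0.055],0]
    - [[0,0,0],[0,0,0.055],0]
    - [[0,0,0],[0,0,0.055],0]
    - [[0,0,0],[0,0,0.055],0]
    - [[0,0,0],[0,0,0.055],0]
    - [[0,0,0],[0,0,0.055],0]
    - [[0,0,0],[0,0,0.055],0]
    - [[0,0,0],[0,0,0.055],0]
    - [[0,0,0],[0,0,0.055],0]
    - [[0,0,0],[0,0,0.055],0]
    - [[0,0,0],[0,0,0],0]
    - [[0,0,0],[0,0,0],0]

```text
time_s: 16.77
position: [0.5138, -0.2643, 0.2481]
tcp_rot: [[0.985, -0.174, 0.0], [-0.174, -0.985, -0.0], [0.001, 0.0, -1.0]]
force: [-0.0, 0.7, 0.3]
opening: 0.998
grasp_force: 0.0
```

```bash
cat > arms.py <<'E'
from h import *
def mask(c,lo=(12,60,120),hi=(30,190,255)): 
    return cv2.inRange(cv2.cvtColor(c["img"],cv2.COLOR_RGB2HSV),lo,hi)
E
python3 - <<'E'
from arms import *
go((0,0,0));w=cap("wrist","w3.png")
for d in pinpoint(w,"arm1"):
    uv=np.array(d["xy"])*[640,480];print(round(d["confidence"],2),uv.round(),hit(w,uv,0)[:2].round(4),cv2.cvtColor(w["img"],cv2.COLOR_RGB2HSV)[int(uv[1]),int(uv[0])])
for d in search_frame(w,"arm1"): print(round(d["confidence"],2),(np.array(d["extent"])*[640,480,640,480]).round())
E
```

```text
at [ 0.5138 -0.2643  0.2481] shift units [-18.403  -5.703   8.257] turn units None
0.79 [417. 110.] [ 0.5971 -0.389 ] [ 30   9 136]
0.66 [529.  74.] [ 0.6293 -0.5427] [168  70 127]
0.57 [375. 241.] [ 0.455  -0.3194] [ 30  10 133]
0.93 [398.  57. 438. 183.]
0.87 [307. 337. 323. 370.]
0.75 [349. 198. 394. 302.]
0.62 [473.  23. 564. 103.]
```

View pics/w3.png

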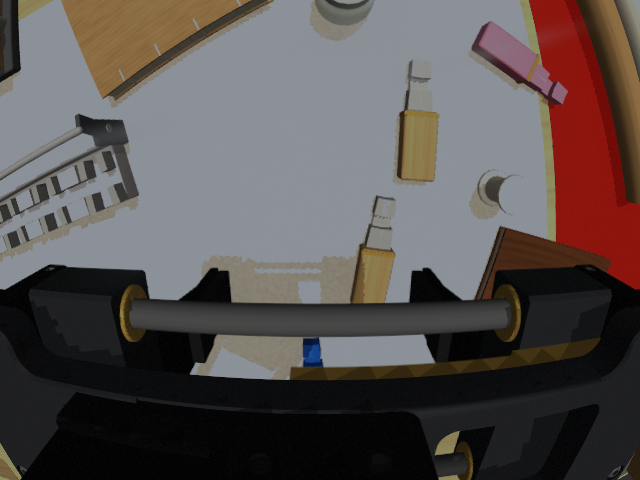

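```bash
cat > arms.py <<'E'
from h import *
def wood(c,z=.026):
    H=cv2.cvtColor(c["img"],cv2.COLOR_RGB2HSV);m=cv2.inRange(H,(12,90,100),(32,255,255))
    m=cv2.morphologyEx(m,cv2.MORPH_OPEN,np.ones((3,3)));out=[]
    for k in cv2.findContours(m,cv2.RETR_EXTERNAL,cv2.CHAIN_APPROX_NONE)[0]:
        if cv2.contourArea(k)<250: continue
        P=np.array([hit(c,p,z)[:2] for p in k[:,0]]);(x,y),(a,b),t=cv2.minAreaRect((P*1000).astype(np.float32))
        if a<b:a,b,t=b,a,t+90
        if 25<b<60 and a<120:
            t=(t+90)%180-90;out.append((x/1000,y/1000,t,a,b));print("rect",np.round(out[-1],3),"px",k[:,0].mean(0).round())
    return out
E
python3 - <<'E'
from arms import *
w=cap("wrist");wood(w)
Q=lambda u,v,z:hit(w,(u,v),z)[:2]
for n,(a,b,c,d,e,f) in{"A":((405,110),(437,113),(435,181),(398,178),(411,60),(431,63))}.items():
    a,b,c,d=[Q(*p,.026) for p in(a,b,c,d)];e,f=[Q(*p,.018) for p in(e,f)]
    sh=(a+b)/2;bk=(c+d)/2;tp=(e+f)/2;v=tp-bk;print(n,sh,bk,tp,np.degrees(np.arctan2(v[1],v[0])),np.linalg.norm(sh-bk),np.linalg.norm(v))
E
```

```text
rect [  0.422  -0.31  -16.617  65.282  36.776] px [374. 276.]
rect [  0.559  -0.379 -12.362  73.718  36.785] px [419. 145.]
A [ 0.59369168 -0.38614238] [ 0.52287183 -0.37073006] [ 0.64823561 -0.39793027] -12.241736574839273 0.07247751791045422 0.12828066111156905
```

move_arm:
  increments:
    - [[0.53,0.706,0],[0,0,0],0]
    - [[0.53,0.706,0],[0,0,0],0]
    - [[0.53,0.706,0],[0,0,0],0]
    - [[0.53,0.706,0],[0,0,0],0]
    - [[0.53,0.706,0],[0,0,0.019],0]
    - [[0,0,0.8],[0,0,0],0]
    - [[0,0,0.8],[0,0,0],0]
    - [[0,0,0.8],[0,0,0],0]
    - [[0,0,0.8],[0,0,0],0]
    - [[0,0,0.8],[0,0,0],0]
    - [[0,0,0.8],[0,0,0],0]
    - [[0,0,0.8],[0,0,0],0]
    - [[0,0,0.8],[0,0,0],0]
    - [[0,0,0.6],[0,0,0],0]
    - [[0,0,0.5],[0,0,0],0]
    - [[0,0,0.3],[0,0,0],0]
    - [[0,0,0.2],[0,0,0],0]
    - [[0,0,0.1],[0,0,0],0]
    - [[0,0,0],[0,0,0],0]

```text
time_s: 18.55
position: [0.5735, -0.3827, 0.0046]
tcp_rot: [[0.977, -0.215, 0.0], [-0.215, -0.977, -0.0], [0.0, 0.0, -1.0]]
force: [0.4, 0.0, -0.9]
opening: 1.001
grasp_force: 0.0
```

move_arm:
  increments:
    - [[0,0,0],[0,0,0],1]
    - [[0,0,0],[0,0,0],1]
    - [[0,0,0],[0,0,0],1]
    - [[0,0,0],[0,0,0],1]
    - [[0,0,0],[0,0,0],1]
    - [[0,0,0],[0,0,0],1]
    - [[0,0,0],[0,0,0],1]
    - [[0,0,0],[0,0,0],1]
    - [[0,0,0],[0,0,0],1]
    - [[0,0,0],[0,0,0],1]
    - [[0,0,0],[0,0,0],1]
    - [[0,0,0],[0,0,0],1]

```text
time_s: 19.55
position: [0.5733, -0.3825, 0.0046]
tcp_rot: [[0.976, -0.216, -0.0], [-0.216, -0.976, 0.0], [-0.0, -0.0, -1.0]]
force: [-0.8, 0.3, 0.1]
opening: 0.438
grasp_force: 29.9
```

move_arm:
  increments:
    - [[0,0,-0.2],[0,0,0],1]
    - [[0,0,-0.4],[0,0,0],1]
    - [[0,0,-0.7],[0,0,0],1]
    - [[0,0,-0.7],[0,0,0],1]
    - [[0,0,-0.7],[0,0,0],1]
    - [[0,0,-0.7],[0,0,0],1]
    - [[0,0,-0.6],[0,0,0],1]
    - [[0,0,0],[0,0,0],1]

```text
time_s: 20.22
position: [0.5757, -0.3847, 0.1303]
tcp_rot: [[0.976, -0.216, 0.007], [-0.215, -0.976, -0.007], [0.008, 0.005, -1.0]]
force: [0.8, -0.8, -0.9]
opening: 0.437
grasp_force: 29.9
```

move_arm:
  increments:
    - [[-0.2,-0.37,0],[0,0,0],1]
    - [[-0.41,-0.744,0],[0,0,0],1]
    - [[-0.41,-0.744,0],[0,0,0],1]
    - [[-0.41,-0.744,0],[0,0,0],1]
    - [[-0.41,-0.744,0],[0,0,0],1]
    - [[-0.41,-0.744,0],[0,0,0],1]
    - [[-0.41,-0.744,0],[0,0,0],1]
    - [[-0.41,-0.744,0],[0,0,0],1]
    - [[-0.41,-0.744,0],[0,0,0],1]
    - [[-0.41,-0.744,0],[0,0,0],1]
    - [[-0.41,-0.744,0],[0,0,0],1]
    - [[-0.41,-0.744,0],[0,0,0],1]
    - [[-0.41,-0.744,0],[0,0,0],1]
    - [[-0.41,-0.744,0],[0,0,0],1]
    - [[-0.2,-0.37,0],[0,0,0],1]
    - [[0,0,0],[0,0,-0.0487],1]
    - [[0,0,0],[0,0,-0.0487],1]
    - [[0,0,0],[0,0,-0.0487],1]
    - [[0,0,0],[0,0,0],1]
    - [[0,0,0],[0,0,0],1]

```text
time_s: 21.88
position: [0.4731, -0.0408, 0.1245]
tcp_rot: [[0.996, 0.086, 0.0], [0.086, -0.996, -0.0], [0.0, 0.0, -1.0]]
force: [0.8, 0.6, -1.7]
opening: 0.435
grasp_force: 30.0
```

Run:
```python
from beam import *
go((0,0,0))
c=cap("top");w=cap("wrist","w4.png");s=cap("side")
for a in(1.7,1.8): x,m=fit([c,w,s],ang=a);print(np.round(m[0],4).tolist())
print("w",[u.round() for u in pts(w,"socket1",.3)],[u.round() for u in pts(w,"arm1",.2)],[proj(w,p).round() for p in m[0]])
```

```text
at [ 0.4731 -0.0408  0.1245] shift units [-15.596  -2.708   4.146] turn units None
pose [0.5923 0.101 ] yaw 5.66 yh 0.1932
[[-4.5, 4.3], [-1.2, -0.4], [-1.0, 0.4], [1.2, -2.5], [1.3, 0.9], [-1.6, 2.1], [0.1, 1.2], [0.3, -1.8], [2.4, -0.7], [-0.3, 0.3], [-196.9, -0.2], [-4.7, 0.3], [-1.1, -1.3], [-1.3, 1.3], [1.4, -3.6], [2.6, 1.0], [1.3, -3.1]]
[[0.5599, -0.0288, 0.03], [0.5516, 0.0548, 0.03], [0.5433, 0.1384, 0.03], [0.5351, 0.2219, 0.03]]
pose [0.592  0.1011] yaw 5.85 yh 0.1923
[[-4.5, 4.6], [-1.2, -0.5], [-1.0, 0.5], [1.2, -2.5], [1.5, -2.5], [-1.3, 2.4], [0.2, 1.3], [0.4, -1.0], [2.4, -0.2], [-0.3, 0.0], [-196.6, 0.5], [-4.5, 0.4], [-0.9, -1.1], [-1.4, 1.2], [1.4, -3.5], [0.6, -0.2], [1.8, -3.0]]
[[0.5601, -0.0288, 0.03], [0.5516, 0.0547, 0.03], [0.543, 0.1383, 0.03], [0.5344, 0.2219, 0.03]]
w [array([194., 117.]), array([ 24., 144.]), array([ 94., 130.]), array([313., 112.])] [array([591., 269.]), array([318., 281.])] [array([313., 112.]), array([194., 118.]), array([ 97., 130.]), array([ 24., 143.])]
```

View pics/w4.png

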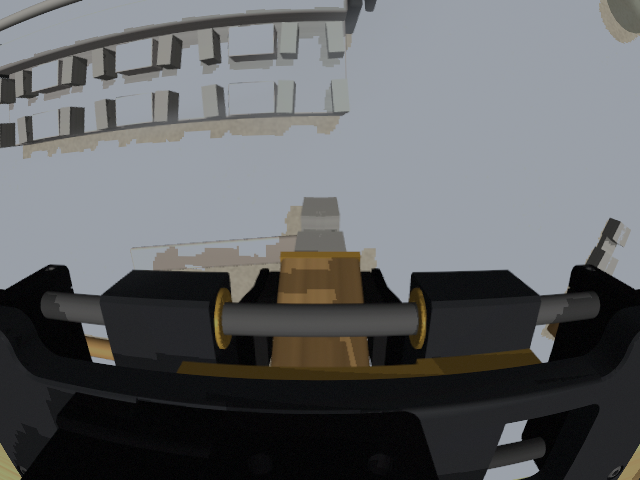

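Run:
```python
from h import *
w=cap("wrist");s=read_state();R=s["tcp_rot"];p=s["position"]
f=lambda x,y,h:p+R@[x+.022,y,-(h-.0046)]
for n,q in{"tipL":(.056,-.01,.018),"tipR":(.056,.01,.018),"shL":(0,-.019,.026),"shR":(0,.019,.026)}.items():print(n,proj(w,f(*q)).round(1))
go((.4764,-.037,.0366))
```

```text
tipL [294.1 118.7]
tipR [344.8 118.7]
shL [272.2 260.2]
shR [366.5 260.3]
at [ 0.4728 -0.0405  0.1246] shift units [ 0.128 -0.105  2.934] turn units None
```

```bash
cat > pitch.py <<'E'
from h import *
M={"tl":(.056,-.01,.018),"tr":(.056,.01,.018),"sl":(0,-.019,.026),"sr":(0,.019,.026)}
def pfit(w,ob):
    s=read_state();R=s["tcp_rot"];p=s["position"]
    def f(v,q): # arm origin at tool-frame (x,y,z), pitch nose-down phi, yaw psi
        A=Ro.from_euler("y",-v[3]).as_matrix() # tool z is down
        return p+R@(v[:3]+Ro.from_euler("z",v[4]).as_matrix()@A.T@np.array([q[0],q[1],-q[2]]))
    r=least_squares(lambda v:np.concatenate([proj(w,f(v,M[k]))-ob[k] for k in ob]),[.022,0,.0046,0.01,0])
    print("origin mm",(r.x[:3]*1000).round(1),"nose-down",np.degrees(r.x[3]).round(1),"yaw",np.degrees(r.x[4]).round(1),"res",r.fun.round(1))
    for q in((.056,0,0),(0,0,0),(-.075,0,0)):print(q,f(r.x,q).round(4))
E
python3 - <<'E'
from pitch import *
w=cap("wrist");pfit(w,{"tl":(303,197),"tr":(338,197),"sl":(281,254),"sr":(361,254)})
im=w["img"][180:280,250:390];cv2.imwrite("pics/c5.png",cv2.resize(im,(700,500),interpolation=cv2.INTER_CUBIC)[:,:,::-1])
E
```

```text
origin mm [27.3  0.7 49.7] nose-down 54.4 yaw -0.4 res [-5.9 -0.1  6.1 -0.4  5.8  0.5 -6.2  0. ]
(0.056, 0, 0) [ 0.5326 -0.0356  0.1205]
(0, 0, 0) [ 0.5001 -0.0387  0.0749]
(-0.075, 0, 0) [ 0.4566 -0.0429  0.014 ]
```

View pics/c5.png

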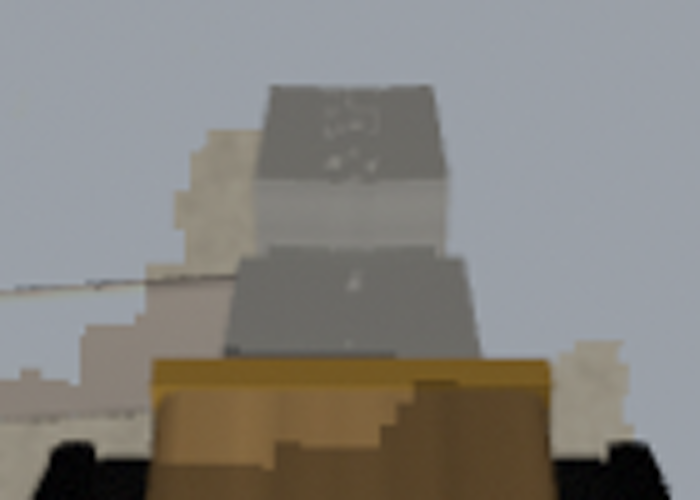

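```bash
cat > pitch.py <<'E'
from h import *
t=np.tan(np.radians(4));W=lambda x:.014-x*t
M={}
for k,x,h,wd in(("tip",.056,.018,W(.056)),("g1",.037,.018,W(.037)),("g2",.023,.018,W(.023)),("t0",0,.018,.014),("s",0,.026,.019),("sb",0,0,.019),("b",-.075,.026,.019)):
    M[k+"l"]=(x,-wd,h);M[k+"r"]=(x,wd,h)
def pfit(w,ob,phi0=.3,st=None):
    s=st or read_state();R=s["tcp_rot"];p=s["position"]
    def f(v,q):
        c,n=np.cos(v[3]),np.sin(v[3])
        l=q[0]*np.array([c,0,n])+q[1]*np.array([0,1,0])+q[2]*np.array([n,0,-c])
        return p+R@(v[:3]+Ro.from_euler("z",v[4]).as_matrix()@l)
    r=least_squares(lambda v:np.concatenate([proj(w,f(v,M[k]))-ob[k] for k in ob]),[.022,0,.0046,phi0,0])
    print("origin in tool mm",(r.x[:3]*1000).round(1),"nose-down",np.degrees(r.x[3]).round(1),"yaw",np.degrees(r.x[4]).round(1),"rms",np.sqrt((r.fun**2).mean()).round(2))
    for q in((.056,0,0),(0,0,0),(-.075,0,0)):print(q,f(r.x,q).round(4))
    return r.x
E
python3 - <<'E'
from pitch import *
w=cap("wrist")
pfit(w,{"tipl":(304,197.4),"tipr":(336.6,197.4),"g1l":(301,216),"g1r":(339.6,216),"g2l":(297.6,231.5),"g2r":(343,231.5),"t0l":(295,251),"t0r":(346,251),"sl":(281,257.6),"sr":(360,257.6)})
E
```

```text
origin in tool mm [-10.5   0.6  35.3] nose-down 61.6 yaw -0.1 rms 4.0
(0.056, 0, 0) [ 0.4889 -0.0396  0.0401]
(0, 0, 0) [ 0.4624 -0.042   0.0893]
(-0.075, 0, 0) [ 0.4269 -0.0452  0.1553]
```

Run:
```python
from pitch import *
w=cap("wrist");s=cap("side","s5.png")
b={"tipl":(304,197.4),"tipr":(336.6,197.4),"g1l":(301,216),"g1r":(339.6,216),"g2l":(297.6,231.5),"g2r":(343,231.5)}
for r in(252,257.6): 
    v=pfit(w,dict(b,sl=(281,r),sr=(360,r)))
pfit(w,b)
st=read_state();q=proj(s,st["position"]);print(q)
a,c=[int(x) for x in q];cv2.imwrite("pics/s5c.png",cv2.resize(s["img"][max(0,c-80):c+80,max(0,a-100):a+100],(800,600))[:,:,::-1])
```

```text
origin in tool mm [-7.3  0.6 20.9] nose-down 63.3 yaw -0.0 rms 0.52
(0.056, 0, 0) [ 0.4906 -0.0394  0.0537]
(0, 0, 0) [ 0.4656 -0.0417  0.1037]
(-0.075, 0, 0) [ 0.4321 -0.0447  0.1707]
origin in tool mm [-9.   0.6 22.7] nose-down 59.7 yaw -0.1 rms 1.3
(0.056, 0, 0) [ 0.4921 -0.0393  0.0536]
(0, 0, 0) [ 0.4639 -0.0418  0.1019]
(-0.075, 0, 0) [ 0.4262 -0.0452  0.1667]
origin in tool mm [-7.1  0.5 22.7] nose-down 64.8 yaw -0.0 rms 0.18
(0.056, 0, 0) [ 0.4896 -0.0395  0.0513]
(0, 0, 0) [ 0.4658 -0.0416  0.1019]
(-0.075, 0, 0) [ 0.434  -0.0445  0.1698]
[330.48764288 237.77469854]
```

View pics/s5c.png

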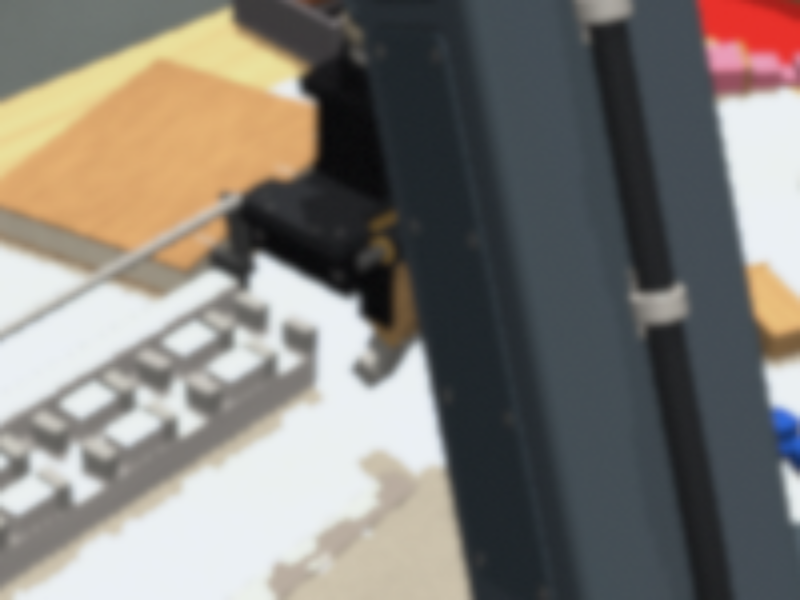

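move_arm:
  increments:
    - [[-0.046,0.54,0],[0,0,0],1]
    - [[-0.046,0.54,0],[0,0,0],1]
    - [[-0.046,0.54,0],[0,0,0],1]
    - [[-0.046,0.54,0],[0,0,0],1]
    - [[-0.046,0.54,0],[0,0,0],1]
    - [[-0.046,0.54,0],[0,0,0],1]
    - [[-0.046,0.54,0],[0,0,0],1]
    - [[-0.046,0.54,0],[0,0,0],1]
    - [[0,0,0.4],[0,0,0],1]
    - [[0,0,0.5],[0,0,0],1]
    - [[0,0,0.4],[0,0,0],1]
    - [[0,0,0.2],[0,0,0],1]
    - [[0,0,0.15],[0,0,0],1]
    - [[0,0,0.15],[0,0,0],1]
    - [[0,0,0.15],[0,0,0],1]
    - [[0,0,0.15],[0,0,0],1]

```text
time_s: 24.62
position: [0.4729, -0.1707, 0.0655]
tcp_rot: [[0.996, 0.09, -0.0], [0.09, -0.996, -0.001], [-0.0, 0.001, -1.0]]
force: [-9.1, 2.0, 38.2]
opening: 0.432
grasp_force: 30.0
```

move_arm:
  increments:
    - [[0,0,0.15],[0,0,0],1]
    - [[0,0,0.15],[0,0,0],1]
    - [[0,0,0.15],[0,0,0],1]
    - [[0,0,0.15],[0,0,0],1]

```text
time_s: 24.95
position: [0.4717, -0.1706, 0.0479]
tcp_rot: [[0.996, 0.091, -0.002], [0.091, -0.996, -0.001], [-0.002, 0.001, -1.0]]
force: [-12.6, -1.7, 36.2]
opening: 0.433
grasp_force: 30.0
```

move_arm:
  increments:
    - [[0,0,0.1],[0,0,0],1]
    - [[0,0,0.1],[0,0,0],1]
    - [[0,0,0.1],[0,0,0],1]
    - [[0,0,0.1],[0,0,0],1]
    - [[0,0,0.1],[0,0,0],1]

```text
time_s: 25.37
position: [0.4676, -0.1691, 0.0319]
tcp_rot: [[0.996, 0.092, -0.01], [0.092, -0.996, 0.003], [-0.01, -0.004, -1.0]]
force: [-17.8, -3.4, 31.1]
opening: 0.42
grasp_force: 30.0
```

move_arm:
  increments:
    - [[-0.2,0,0.1],[0,0,0],1]
    - [[-0.2,0,0.1],[0,0,0],1]
    - [[-0.1,0,0.1],[0,0,0],1]
    - [[0,0,0.1],[0,0,0],1]
    - [[0,0,0.1],[0,0,0],1]

```text
time_s: 25.78
position: [0.4585, -0.172, 0.0137]
tcp_rot: [[0.996, 0.089, 0.0], [0.089, -0.996, -0.0], [0.0, 0.0, -1.0]]
force: [-1.4, -0.2, 4.4]
opening: 0.426
grasp_force: 30.0
```

move_arm:
  increments:
    - [[0,0,0.1],[0,0,0],1]
    - [[0,0,0.1],[0,0,0],1]
    - [[0,0,0],[0,0,0],1]
    - [[0,0,0],[0,0,0],0.5]
    - [[0,0,0],[0,0,0],0]
    - [[0,0,0],[0,0,0],0]
    - [[0,0,0],[0,0,0],0]
    - [[0,0,0],[0,0,0],0]
    - [[0,0,0],[0,0,0],0]
    - [[0,0,0],[0,0,0],0]
    - [[-0.3,0,-0.6],[0,0,0],0]
    - [[-0.7,0,-0.8],[0,0,0],0]
    - [[-0.7,0,-0.8],[0,0,0],0]
    - [[-0.7,0,-0.8],[0,0,0],0]
    - [[0,0,-0.8],[0,0,0],0]
    - [[0,0,-0.8],[0,0,0],0]
    - [[0,0,0],[0,0,0],0]
    - [[0,0,0],[0,0,0],0]

```text
time_s: 27.28
position: [0.3874, -0.1789, 0.1468]
tcp_rot: [[0.996, 0.088, 0.003], [0.088, -0.996, -0.003], [0.003, 0.003, -1.0]]
force: [-0.7, 0.0, -0.6]
opening: 0.999
grasp_force: 0.0
```

Run:
```python
from arms import *
go((0,0,0));w=cap("wrist","w6.png");wood(w)
for d in pinpoint(w,"arm1"):
    uv=np.array(d["xy"])*[640,480];print(round(d["confidence"],2),uv.round(),hit(w,uv,0)[:2].round(4))
```

```text
at [ 0.3874 -0.1789  0.1468] shift units [-12.349  -7.094   4.837] turn units None
rect [  0.417  -0.307 -18.485  73.652  38.063] px [476. 206.]
rect [ 0.412 -0.176  5.049 73.149 37.171] px [318. 195.]
0.89 [485. 164.] [ 0.4529 -0.321 ]
0.83 [316. 148.] [ 0.4488 -0.1708]
0.65 [351. 326.] [ 0.2887 -0.2183]
```

View pics/w6.png

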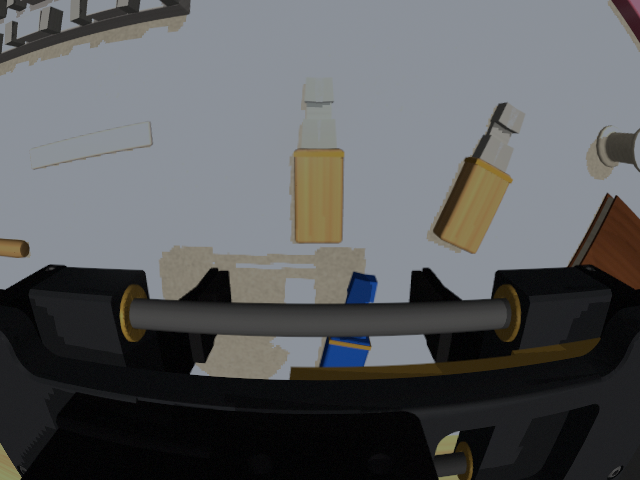

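move_arm:
  increments:
    - [[0.6,-0.03,0],[0,0,0],0]
    - [[0.6,0,0.2],[0,0,0],0]
    - [[0.48,0,0.5],[0,0,0],0]
    - [[0,0,0.7],[0,0,0],0]
    - [[0,0,0.7],[0,0,0],0]
    - [[0,0,0.7],[0,0,0],0]
    - [[0,0,0.7],[0,0,0],0]
    - [[0,0,0.6],[0,0,0],0]
    - [[0,0,0.4],[0,0,0],0]
    - [[0,0,0.24],[0,0,0],0]
    - [[0,0,0],[0,0,0],0]
    - [[0,0,0],[0,0,0],0]

```text
time_s: 28.38
position: [0.4361, -0.1722, 0.0023]
tcp_rot: [[0.996, 0.089, -0.002], [0.089, -0.996, 0.002], [-0.002, -0.002, -1.0]]
force: [0.1, -0.4, -0.1]
opening: 1.001
grasp_force: 0.0
```

move_arm:
  increments:
    - [[0,0,0],[0,0,0],1]
    - [[0,0,0],[0,0,0],1]
    - [[0,0,0],[0,0,0],1]
    - [[0,0,0],[0,0,0],1]
    - [[0,0,0],[0,0,0],1]
    - [[0,0,0],[0,0,0],1]
    - [[0,0,0],[0,0,0],1]
    - [[0,0,0],[0,0,0],1]
    - [[0,0,0],[0,0,0],1]
    - [[0,0,0],[0,0,0],1]
    - [[0,0,0],[0,0,0],1]

```text
time_s: 29.3
position: [0.4369, -0.173, 0.0035]
tcp_rot: [[0.996, 0.089, 0.0], [0.089, -0.996, -0.0], [0.0, 0.0, -1.0]]
force: [-0.1, -0.9, 0.9]
opening: 0.436
grasp_force: 30.0
```

move_arm:
  increments:
    - [[0,0,-0.2],[0,0,0],1]
    - [[0,0,-0.4],[0,0,0],1]
    - [[0,0,-0.6],[0,0,0],1]
    - [[0,0,-0.6],[0,0,0],1]
    - [[0,0,-0.6],[0,0,0],1]
    - [[0,0,-0.4],[0,0,0],1]
    - [[0,0,-0.2],[0,0,0],1]
    - [[0,0,0],[0,0,0],1]
    - [[0,0,0],[0,0,0],1]

```text
time_s: 30.05
position: [0.4366, -0.1727, 0.0934]
tcp_rot: [[0.996, 0.089, -0.0], [0.089, -0.996, -0.0], [-0.0, 0.0, -1.0]]
force: [-0.4, 1.0, -1.3]
opening: 0.437
grasp_force: 30.0
```

```bash
cat > held.py <<'E'
from pitch import *
# compare the held arm's predicted (level, grasp at given x) tang corners with the picture; saves a marked crop
def held(gx,name,zc=.0046):
    w=cap("wrist");s=read_state();R=s["tcp_rot"];p=s["position"];im=w["img"].copy()
    for k,q in M.items():
        if k[0] in "tgs" and k[:2]!="sb":
            u=proj(w,p+R@[q[0]+gx,q[1],-(q[2]-zc)]);cv2.circle(im,tuple(int(round(v)) for v in u),1,(255,0,0),-1)
    cv2.imwrite("pics/"+name,cv2.resize(im[20:300,200:440],(600,700) if 0 else (514,600))[:,:,::-1]);return w
E
python3 - <<'E'
from held import *
go((0,0,0));held(.012,"c7.png")
E
```

```text
at [ 0.4366 -0.1727  0.0934] shift units [-13.987  -7.024   3.114] turn units None
```

View pics/c7.png

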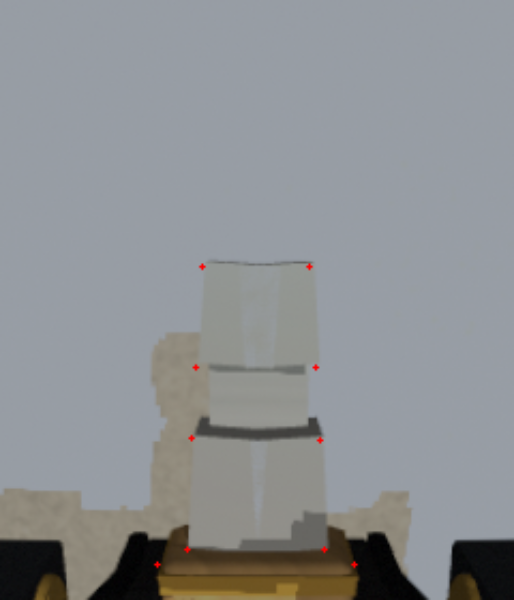

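move_arm:
  increments:
    - [[0.258,-0.551,0],[0,0,0],1]
    - [[0.258,-0.551,0],[0,0,0],1]
    - [[0.258,-0.551,0],[0,0,0],1]
    - [[0.258,-0.551,0],[0,0,0],1]
    - [[0.258,-0.551,0],[0,0,0],1]
    - [[0.258,-0.551,0],[0,0,0],1]
    - [[0.258,-0.551,0],[0,0,0],1]
    - [[0.258,-0.551,0],[0,0,-0.004],1]
    - [[0,0,0],[0,0,0],1]
    - [[0,0,0],[0,0,0],1]
    - [[0,0,0],[0,0,0],1]

```text
time_s: 31.02
position: [0.4861, -0.0358, 0.0926]
tcp_rot: [[0.995, 0.097, -0.002], [0.097, -0.995, 0.0], [-0.002, -0.0, -1.0]]
force: [-0.4, -0.1, -2.2]
opening: 0.436
grasp_force: 30.0
```

Run:
```python
from beam import *
c=cap("top");w=cap("wrist");s=cap("side")
x,m=fit([c,w,s],ang=1.8);x2,m2=fit([w],ang=1.8);print(np.round(m[0],4).tolist(),np.round(m2[0],4).tolist())
y=x[2];t=m[0][0][:2]-.074*np.array([np.cos(y),np.sin(y)]);go((*t,.035),down(np.degrees(y)))
im=w["img"].copy()
for q in m[0]: cv2.circle(im,tuple(int(round(v)) for v in proj(w,q)),2,(255,0,0),-1)
cv2.imwrite("pics/c8.png",cv2.resize(im[0:300,150:550],(800,600))[:,:,::-1])
```

```text
pose [0.591  0.1007] yaw 5.31 yh 0.1946
[[-2.2, 2.9], [-0.9, 0.0], [0.4, 1.2], [-1.0, -0.8], [-0.9, 1.4], [0.4, -1.9], [-0.1, -0.0], [3.1, 0.1], [-2.9, 1.4], [0.2, -1.2], [-2.0, 10.0], [-0.2, -1.4], [2.2, -0.0], [1.7, 1.8]]
pose [0.5907 0.1018] yaw 5.77 yh 0.2
[[-0.1, -0.5], [-1.2, -0.3], [2.3, 0.8]]
[[0.5578, -0.0289, 0.03], [0.55, 0.0547, 0.03], [0.5423, 0.1384, 0.03], [0.5345, 0.222, 0.03]] [[0.5586, -0.028, 0.03], [0.5502, 0.0555, 0.03], [0.5418, 0.1391, 0.03], [0.5333, 0.2227, 0.03]]
at [ 0.4868 -0.0357  0.0934] shift units [-0.087 -0.005  1.948] turn units [ 0.     -0.      0.0021]
```

View pics/c8.png

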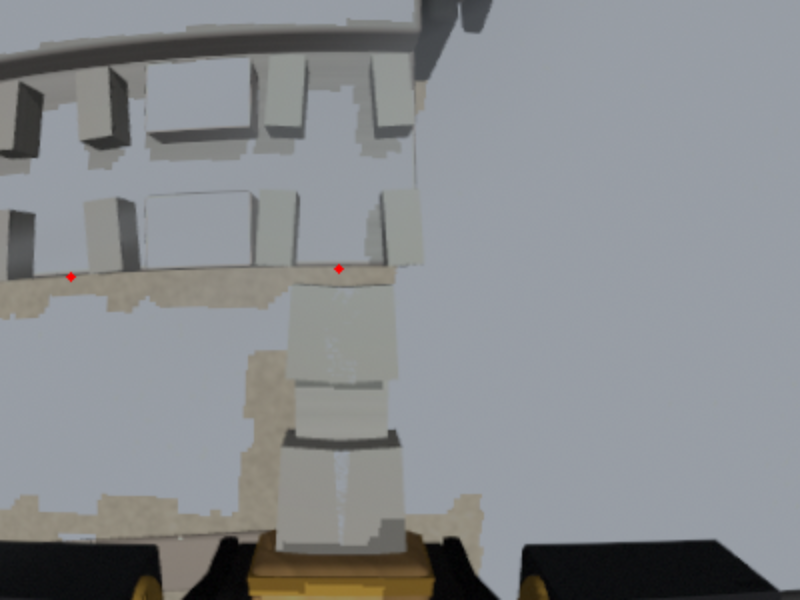

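move_arm:
  increments:
    - [[-0.1,0,0.3],[0,0,0],1]
    - [[0,0,0.5],[0,0,0],1]
    - [[0,0,0.5],[0,0,0],1]
    - [[0,0,0.4],[0,0,0],1]
    - [[0,0,0.23],[0,0,0],1]
    - [[0,0,0],[0,0,0],1]
    - [[0,0,0],[0,0,0],1]

```text
time_s: 32.35
position: [0.4838, -0.0359, 0.0354]
tcp_rot: [[0.995, 0.097, -0.001], [0.097, -0.995, 0.0], [-0.0, -0.0, -1.0]]
force: [-0.3, -0.2, -0.8]
opening: 0.432
grasp_force: 30.0
```

move_arm:
  increments:
    - [[0.15,0,0],[0,0,0],1]
    - [[0.2,0,0],[0,0,0],1]
    - [[0.2,0,0],[0,0,0],1]
    - [[0.2,0,0],[0,0,0],1]
    - [[0.1,0,0],[0,0,0],1]
    - [[0,0,0],[0,0,0],1]

```text
time_s: 32.85
position: [0.5108, -0.0336, 0.0358]
tcp_rot: [[0.995, 0.097, 0.002], [0.097, -0.995, -0.001], [0.002, 0.001, -1.0]]
force: [-0.4, -0.6, -1.5]
opening: 0.432
grasp_force: 30.0
```

Run:
```python
from h import *
s=read_state();print(s["position"],s["force"].round(1),s["moment"].round(2))
w=cap("wrist");cv2.imwrite("pics/c9.png",cv2.resize(w["img"][0:300,150:550],(800,600))[:,:,::-1])
```

```text
[ 0.51084715 -0.03364408  0.03583755] [-0.4 -0.6 -1.5] [ 0.04  0.01 -0.02]
```

View pics/c9.png

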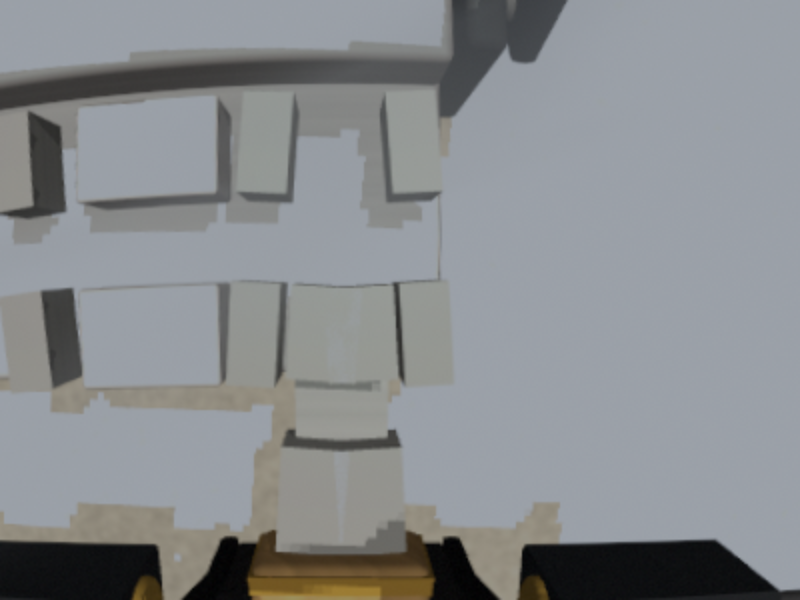

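move_arm:
  increments:
    - [[0.2,0,0],[0,0,0],1]
    - [[0.2,0,0],[0,0,0],1]
    - [[0.1,0,0],[0,0,0],1]
    - [[0,0,0],[0,0,0],1]
    - [[0,0,0],[0,0,0],1]

```text
time_s: 33.32
position: [0.5243, -0.032, 0.0354]
tcp_rot: [[0.995, 0.097, -0.0], [0.097, -0.995, 0.0], [-0.0, -0.0, -1.0]]
force: [-0.1, 0.1, -1.0]
opening: 0.435
grasp_force: 30.0
```

move_arm:
  increments:
    - [[0,0,0.05],[0,0,0],1]
    - [[0,0,0.03],[0,0,0],1]
    - [[0,0,0],[0,0,0],1]
    - [[0,0,0],[0,0,0],1]

```text
time_s: 33.65
position: [0.5237, -0.032, 0.0334]
tcp_rot: [[0.995, 0.097, -0.0], [0.097, -0.995, 0.0], [-0.0, -0.0, -1.0]]
force: [-0.6, 0.4, 3.0]
opening: 0.435
grasp_force: 30.0
```

move_arm:
  increments:
    - [[0.1,0,-0.02],[0,0,0],1]
    - [[0.1,0,0],[0,0,0],1]
    - [[0.1,0,0],[0,0,0],1]
    - [[0.1,0,0],[0,0,0],1]
    - [[0,0,0],[0,0,0],1]
    - [[0,0,0],[0,0,0],1]

```text
time_s: 34.15
position: [0.5357, -0.031, 0.0335]
tcp_rot: [[0.995, 0.097, -0.001], [0.097, -0.995, -0.0], [-0.001, 0.0, -1.0]]
force: [-2.0, -1.5, -1.9]
opening: 0.438
grasp_force: 30.0
```

move_arm:
  increments:
    - [[0.1,0,0],[0,0,0],1]
    - [[0.1,0,0],[0,0,0],1]
    - [[0,0,0],[0,0,0],1]

```text
time_s: 34.4
position: [0.5394, -0.0309, 0.0336]
tcp_rot: [[0.995, 0.098, -0.006], [0.098, -0.995, -0.001], [-0.006, 0.0, -1.0]]
force: [-7.2, -6.0, 2.7]
opening: 0.439
grasp_force: 30.0
```

move_arm:
  increments:
    - [[0.07,0.03,0],[0,0,0],1]
    - [[0.07,0.02,0],[0,0,0],1]
    - [[0.07,0.02,0],[0,0,0],1]
    - [[0,0,0],[0,0,0],1]

```text
time_s: 34.73
position: [0.5447, -0.0309, 0.0336]
tcp_rot: [[0.995, 0.098, -0.008], [0.098, -0.995, 0.002], [-0.008, -0.002, -1.0]]
force: [-7.6, -0.4, 6.0]
opening: 0.434
grasp_force: 30.0
```

move_arm:
  increments:
    - [[0.08,0,-0.02],[0,0,0],1]
    - [[0.08,0,0],[0,0,0],1]
    - [[0,0,0],[0,0,0],1]

```text
time_s: 34.98
position: [0.5467, -0.0308, 0.0338]
tcp_rot: [[0.995, 0.099, -0.014], [0.099, -0.995, 0.001], [-0.014, -0.003, -1.0]]
force: [-11.4, -5.0, 7.5]
opening: 0.435
grasp_force: 30.0
```

move_arm:
  increments:
    - [[0.08,0,0],[0,0,0],1]
    - [[0.08,0,0],[0,0,0],1]
    - [[0,0,0],[0,0,0],1]

```text
time_s: 35.23
position: [0.547, -0.0307, 0.0335]
tcp_rot: [[0.995, 0.1, -0.024], [0.1, -0.995, 0.001], [-0.023, -0.004, -1.0]]
force: [-18.8, -9.5, 11.9]
opening: 0.438
grasp_force: 30.0
```

move_arm:
  increments:
    - [[0.1,0.05,-0.03],[0,0,0],1]
    - [[0.1,0.03,0],[0,0,0],1]
    - [[0,0,0],[0,0,0],1]

```text
time_s: 35.48
position: [0.5477, -0.0307, 0.0333]
tcp_rot: [[0.994, 0.1, -0.036], [0.1, -0.995, 0.005], [-0.035, -0.008, -0.999]]
force: [-24.7, -6.2, 12.1]
opening: 0.435
grasp_force: 30.0
```

Run:
```python
from arms import *
s=read_state();print(s["position"],s["force"].round(1))
w=cap("wrist")
I=cv2.cvtColor(w["img"],cv2.COLOR_RGB2HSV);print([tuple(I[r,320]) for r in range(180,330,6)])
```

```text
[ 0.54773591 -0.03068713  0.03326773] [-24.7  -6.2  12.1]
[(np.uint8(39), np.uint8(11), np.uint8(158)), (np.uint8(60), np.uint8(3), np.uint8(160)), (np.uint8(103), np.uint8(14), np.uint8(169)), (np.uint8(30), np.uint8(8), np.uint8(155)), (np.uint8(30), np.uint8(8), np.uint8(159)), (np.uint8(25), np.uint8(10), np.uint8(156)), (np.uint8(25), np.uint8(10), np.uint8(161)), (np.uint8(25), np.uint8(10), np.uint8(156)), (np.uint8(30), np.uint8(10), np.uint8(73)), (np.uint8(105), np.uint8(15), np.uint8(171)), (np.uint8(45), np.uint8(3), np.uint8(157)), (np.uint8(26), np.uint8(12), np.uint8(155)), (np.uint8(23), np.uint8(7), np.uint8(156)), (np.uint8(107), np.uint8(11), np.uint8(167)), (np.uint8(105), np.uint8(6), np.uint8(162)), (np.uint8(25), np.uint8(14), np.uint8(110)), (np.uint8(24), np.uint8(12), np.uint8(110)), (np.uint8(17), np.uint8(144), np.uint8(69)), (np.uint8(17), np.uint8(128), np.uint8(135)), (np.uint8(20), np.uint8(169), np.uint8(151)), (np.uint8(20), np.uint8(170), np.uint8(120)), (np.uint8(30), np.uint8(6), np.uint8(42)), (np.uint8(0), np.uint8(4), np.uint8(68)), (np.uint8(0), np.uint8(0), np.uint8(80)), (np.uint8(30), np.uint8(3), np.uint8(87))]
```

move_arm:
  increments:
    - [[-0.15,0,0],[0,0,0],1]
    - [[-0.15,0,0],[0,0,0],1]
    - [[0,0,0],[0,0,0],0.5]
    - [[0,0,0],[0,0,0],0]
    - [[0,0,0],[0,0,0],0]
    - [[0,0,0],[0,0,0],0]
    - [[0,0,0],[0,0,0],0]
    - [[0,0,-0.3],[0,0,0],0]
    - [[0,0,-0.6],[0,0,0],0]
    - [[0,0,-0.7],[0,0,0],0]
    - [[0,0,-0.7],[0,0,0],0]
    - [[-0.4,0,-0.7],[0,0,0],0]
    - [[-0.8,0,0],[0,0,0],0.5]
    - [[-0.8,0,0],[0,0,0],1]
    - [[-0.8,0,0],[0,0,0],1]
    - [[-0.4,0,0],[0,0,0],1]
    - [[0,0,0],[0,0,0],1]
    - [[0,0,0],[0,0,0],1]

```text
time_s: 37.03
position: [0.4607, -0.043, 0.1256]
tcp_rot: [[0.995, 0.096, 0.003], [0.096, -0.995, -0.0], [0.003, 0.001, -1.0]]
force: [1.2, 0.1, 0.1]
opening: 0.63
grasp_force: 0.0
```

```bash
cat > gap.py <<'E'
from arms import *
# home check: every wood rect at plane z=.056 (arm top when in a socket), near edge vs the socket points
def gap(w,S,yaw):
    a=np.radians(yaw);ux=np.array([np.cos(a),np.sin(a)]);uy=np.array([-ux[1],ux[0]])
    for x,y,t,l,b in wood(w,.056):
        for i,s in enumerate(S):
            d=np.array([x,y])-s
            if abs(d@uy)<.03 and abs(d@ux)<.12: print("socket",i+1,"shoulder-face mm",((d@ux+.0375)*1000).round(1),"lateral",(d@uy*1000).round(1),"yaw err",round(t-yaw,1))
S=np.array([[0.559,-0.0287],[0.5508,0.055],[0.5426,0.1385],[0.5344,0.222]])
E
python3 - <<'E'
from gap import *
go((0,0,0));w=cap("wrist","w10.png");gap(w,S,5.6)
print([u.round() for u in pts(w,"socket1",.3)],[(u.round(),hit(w,u,.03)[:2].round(4)) for u in pts(w,"arm1",.2)])
E
```

```text
at [ 0.4607 -0.043   0.1256] shift units [-15.16   -2.901   4.147] turn units None
rect [  0.149  -0.537  40.416 116.899  41.577] px [632. 467.]
rect [ 5.1700e-01 -3.4000e-02  6.0030e+00  6.4526e+01  3.6435e+01] px [313. 154.]
socket 1 shoulder-face mm -4.5 lateral -1.3 yaw err 0.4
[array([ 92., 113.]), array([194., 100.]), array([ 24., 129.])] [(array([313.,  94.]), array([ 0.5604, -0.0292])), (array([592., 260.]), array([ 0.4622, -0.2912]))]
```

move_arm:
  increments:
    - [[0,-0.12,0.2],[0,0,0],1]
    - [[0,0,0.5],[0,0,0],1]
    - [[0,0,0.6],[0,0,0],1]
    - [[0,0,0.6],[0,0,0],1]
    - [[0,0,0.6],[0,0,0],1]
    - [[0,0,0.42],[0,0,0],1]
    - [[0,0,0],[0,0,0],1]
    - [[0,0,0],[0,0,0],1]
    - [[0.15,0,0],[0,0,0],1]
    - [[0.15,0,0],[0,0,0],1]
    - [[0,0,0],[0,0,0],1]

```text
time_s: 38.1
position: [0.4708, -0.0388, 0.0385]
tcp_rot: [[0.995, 0.097, 0.004], [0.097, -0.995, -0.001], [0.004, 0.002, -1.0]]
force: [0.7, 0.4, -0.3]
opening: 0.006
grasp_force: 0.0
```

move_arm:
  increments:
    - [[0.1,0,0],[0,0,0],1]
    - [[0.1,0,0],[0,0,0],1]
    - [[0,0,0],[0,0,0],1]

```text
time_s: 38.35
position: [0.4734, -0.0376, 0.0378]
tcp_rot: [[0.995, 0.098, -0.002], [0.098, -0.995, 0.0], [-0.002, -0.0, -1.0]]
force: [-3.1, -1.3, 1.8]
opening: 0.003
grasp_force: 1.5
```

move_arm:
  increments:
    - [[0.1,0,0],[0,0,0],1]
    - [[0.1,0,0],[0,0,0],1]
    - [[0.1,0,0],[0,0,0],1]
    - [[0,0,0],[0,0,0],1]

```text
time_s: 38.68
position: [0.4731, -0.0361, 0.0367]
tcp_rot: [[0.995, 0.1, -0.022], [0.1, -0.995, 0.003], [-0.021, -0.005, -1.0]]
force: [-16.8, -9.7, 6.2]
opening: 0.003
grasp_force: 8.9
```

move_arm:
  increments:
    - [[0.1,0,0],[0,0,0],1]
    - [[0.1,0,0],[0,0,0],1]
    - [[0,0,0],[0,0,0],1]

```text
time_s: 38.93
position: [0.4727, -0.0349, 0.0359]
tcp_rot: [[0.994, 0.101, -0.035], [0.101, -0.995, 0.005], [-0.034, -0.008, -0.999]]
force: [-26.8, -15.4, 9.0]
opening: 0.006
grasp_force: 13.5
```

move_arm:
  increments:
    - [[-0.3,0,0],[0,0,0],1]
    - [[-0.5,0,0],[0,0,0],1]
    - [[-0.3,0,-0.3],[0,0,0],1]
    - [[0,0,-0.7],[0,0,0],0]
    - [[0,0,-0.8],[0,0,0],0]
    - [[0,0,-0.8],[0,0,0],0]
    - [[0,0,-0.8],[0,0,0],0]
    - [[0,0,-0.8],[0,0,0],0]
    - [[0,0,-0.8],[0,0,0],0]
    - [[0,0,0],[0,0,0],0]
    - [[0,0,0],[0,0,0],0]

```text
time_s: 39.85
position: [0.4578, -0.0398, 0.1896]
tcp_rot: [[0.995, 0.097, 0.005], [0.097, -0.995, -0.002], [0.005, 0.002, -1.0]]
force: [0.5, -0.0, 0.1]
opening: 0.53
grasp_force: 0.0
```

Run:
```python
from gap import *
from beam import fit
go((0,0,0));w=cap("wrist");gap(w,S,5.6);x,m=fit([w],ang=1.8);print(np.round(m[0],4).tolist())
print([(u.round(),hit(w,u,.03)[:2].round(4),hit(w,u,0)[:2].round(4)) for u in pts(w,"arm1",.2)])
w2=cap("top");print([(u.round(),hit(w2,u,0.005)[:2].round(4)) for u in pts(w2,"arm1",.2)])
```

```text
at [ 0.4578 -0.0398  0.1896] shift units [-15.093  -2.812   6.233] turn units None
rect [  0.436  -0.284 -19.232  49.248  34.519] px [560. 269.]
rect [ 5.1600e-01 -3.4000e-02  5.5720e+00  6.1014e+01  3.6053e+01] px [319. 153.]
socket 1 shoulder-face mm -6.1 lateral -1.4 yaw err -0.0
pose [0.5908 0.102 ] yaw 7.02 yh 0.1939
[[3.3, 0.5], [-1.7, -0.2], [-0.3, -0.7], [0.1, 0.3]]
[[0.5615, -0.0286, 0.03], [0.5512, 0.0548, 0.03], [0.541, 0.1382, 0.03], [0.5307, 0.2215, 0.03]]
[(array([321., 100.]), array([ 0.5612, -0.0315]), array([ 0.5643, -0.0314])), (array([559., 243.]), array([ 0.458 , -0.2947]), array([ 0.4515, -0.3191]))]
[(array([424., 278.]), array([ 0.4575, -0.3159])), (array([385., 353.]), array([ 0.2844, -0.2141])), (array([305., 240.]), array([ 0.5583, -0.0321]))]
```

move_arm:
  increments:
    - [[-0.15,0.69,0],[0,0,0],0]
    - [[-0.15,0.69,0],[0,0,0],0]
    - [[-0.15,0.69,0],[0,0,0],0]
    - [[-0.15,0.69,0],[0,0,0],0]
    - [[-0.15,0.69,0],[0,0,0],0]
    - [[-0.15,0.69,0],[0,0,0],0]
    - [[-0.15,0.69,0],[0,0,0],0]
    - [[-0.15,0.69,0],[0,0,0],0]
    - [[-0.15,0.69,0],[0,0,0],0]
    - [[-0.15,0.69,0],[0,0,0],0]
    - [[0,0,0],[0,0,0],0]
    - [[0,0,0],[0,0,0],0]

```text
time_s: 41.2
position: [0.4313, -0.2505, 0.1869]
tcp_rot: [[0.996, 0.095, -0.001], [0.095, -0.996, 0.001], [-0.001, -0.001, -1.0]]
force: [-0.1, 0.5, -0.4]
opening: 0.999
grasp_force: 0.0
```

Run:
```python
from gap import *
go((0,0,0));w=cap("wrist");wood(w)
print([(u.round(),hit(w,u,0)[:2].round(4),w["img"][int(u[1])+12,int(u[0])]) for u in pts(w,"arm1",.2)])
```

```text
at [ 0.4313 -0.2505  0.1869] shift units [-13.518  -9.664   6.253] turn units None
rect [  0.417  -0.307 -18.553  73.805  37.522] px [381. 236.]
rect [ 5.2300e-01 -1.3000e-02  7.1890e+00  8.1125e+01  4.2307e+01] px [ 90. 106.]
[(array([99., 68.]), array([ 0.565 , -0.0052]), array([139, 118,  74], dtype=uint8)), (array([279., 338.]), array([ 0.287 , -0.2201]), array([ 8, 23, 52], dtype=uint8)), (array([31., 53.]), array([0.5933, 0.1041]), array([138, 144, 151], dtype=uint8)), (array([394., 194.]), array([ 0.4546, -0.3199]), array([139, 120,  68], dtype=uint8))]
```

move_arm:
  increments:
    - [[0.045,0.73,0],[0,0,0],0]
    - [[0.04,0.73,0],[0,0,0],0]
    - [[0.04,0.72,0],[0,0,0],0]
    - [[0,0,0],[0,0,0.05],0]
    - [[0,0,0],[0,0,0.05],0]
    - [[0,0,0],[0,0,0.05],0]
    - [[0,0,0],[0,0,0.05],0]
    - [[0,0,0.5],[0,0,0],0]
    - [[0,0,0.7],[0,0,0],0]
    - [[0,0,0.8],[0,0,0],0]
    - [[0,0,0.8],[0,0,0],0]
    - [[0,0,0.8],[0,0,0],0]
    - [[0,0,0.8],[0,0,0],0]
    - [[0,0,0.7],[0,0,0],0]
    - [[0,0,0.5],[0,0,0],0]
    - [[0,0,0.3],[0,0,0],0]
    - [[0,0,0.2],[0,0,0],0]
    - [[0,0,0],[0,0,0],0]
    - [[0,0,0],[0,0,0],0]

```text
time_s: 42.88
position: [0.4421, -0.3145, 0.005]
tcp_rot: [[0.949, -0.316, 0.0], [-0.316, -0.949, -0.0], [0.0, 0.0, -1.0]]
force: [0.6, 0.5, 0.7]
opening: 1.0
grasp_force: 0.0
```

move_arm:
  increments:
    - [[0,0,0],[0,0,0],1]
    - [[0,0,0],[0,0,0],1]
    - [[0,0,0],[0,0,0],1]
    - [[0,0,0],[0,0,0],1]
    - [[0,0,0],[0,0,0],1]
    - [[0,0,0],[0,0,0],1]
    - [[0,0,0],[0,0,0],1]
    - [[0,0,0],[0,0,0],1]
    - [[0,0,0],[0,0,0],1]
    - [[0,0,0],[0,0,0],1]
    - [[0,0,0],[0,0,0],1]

```text
time_s: 43.8
position: [0.4417, -0.3147, 0.0046]
tcp_rot: [[0.949, -0.316, -0.0], [-0.316, -0.949, -0.0], [-0.0, 0.0, -1.0]]
force: [0.1, -1.0, 1.1]
opening: 0.43
grasp_force: 30.0
```

move_arm:
  increments:
    - [[0,0,-0.2],[0,0,0],1]
    - [[0,0,-0.4],[0,0,0],1]
    - [[0,0,-0.6],[0,0,0],1]
    - [[0,0,-0.6],[0,0,0],1]
    - [[0,0,-0.6],[0,0,0],1]
    - [[0,0,-0.6],[0,0,0],1]
    - [[0,0,-0.4],[0,0,0],1]
    - [[0,0,-0.1],[0,0,0],1]
    - [[0,0,0],[0,0,0],1]

```text
time_s: 44.55
position: [0.4422, -0.315, 0.1111]
tcp_rot: [[0.949, -0.316, 0.002], [-0.316, -0.949, -0.002], [0.002, 0.001, -1.0]]
force: [1.0, -0.7, -2.2]
opening: 0.435
grasp_force: 30.0
```

move_arm:
  increments:
    - [[-0.108,-0.4,0],[0,0,0],1]
    - [[-0.216,-0.798,0],[0,0,0],1]
    - [[-0.216,-0.798,0],[0,0,0],1]
    - [[-0.216,-0.798,0],[0,0,0],1]
    - [[-0.216,-0.798,0],[0,0,0],1]
    - [[-0.216,-0.798,0],[0,0,0],1]
    - [[-0.216,-0.798,0],[0,0,0],1]
    - [[-0.216,-0.798,0],[0,0,0],1]
    - [[-0.216,-0.798,0],[0,0,0],1]
    - [[-0.216,-0.798,0],[0,0,0],1]
    - [[-0.216,-0.798,0],[0,0,0],1]
    - [[-0.216,-0.798,0],[0,0,0],1]
    - [[-0.216,-0.798,0],[0,0,0],1]
    - [[-0.216,-0.798,0],[0,0,0],1]
    - [[-0.216,-0.798,0],[0,0,0],1]
    - [[-0.216,-0.798,0],[0,0,0],1]
    - [[-0.216,-0.798,0],[0,0,0],1]
    - [[-0.216,-0.798,0],[0,0,0],1]
    - [[-0.108,-0.4,0],[0,0,0],1]
    - [[0,0,0],[0,0,0],1]

```text
time_s: 46.22
position: [0.4655, 0.134, 0.1086]
tcp_rot: [[0.95, -0.313, -0.003], [-0.313, -0.95, 0.001], [-0.003, 0.0, -1.0]]
force: [-1.3, 0.6, -2.0]
opening: 0.436
grasp_force: 30.0
```

move_arm:
  increments:
    - [[0,0,0],[0,0,-0.05],1]
    - [[0,0,0],[0,0,-0.05],1]
    - [[0,0,0],[0,0,-0.05],1]
    - [[0,0,0],[0,0,-0.05],1]
    - [[0,0,0],[0,0,0],1]
    - [[0,0,0],[0,0,0],1]

```text
time_s: 46.72
position: [0.4663, 0.1308, 0.109]
tcp_rot: [[0.996, 0.094, -0.002], [0.094, -0.996, -0.0], [-0.002, -0.0, -1.0]]
force: [0.4, 0.7, -2.5]
opening: 0.433
grasp_force: 30.0
```

Run:
```python
from beam import *
from pitch import M
st=read_state();R=st["tcp_rot"];p=st["position"]
c=cap("top");w=cap("wrist","w11.png");s=cap("side")
x,m=fit([c,w,s],ang=1.8);x2,m2=fit([w],ang=1.8);print(np.round(m[0],4).tolist(),np.round(m2[0],4).tolist())
for k in("tipl","tipr","t0l","t0r"): q=M[k];print(k,proj(w,p+R@[q[0]+.012,q[1],-(q[2]-.0046)]).round(1))
print("arm",[u.round() for u in pts(w,"arm1",.2)],"pred",proj(w,p+R@[.012,0,.0046]).round(), [(np.array(d["extent"])*[640,480,640,480]).round() for d in search_frame(w,"arm1")])
y=np.radians(5.6);t=np.array([.5426,.1385])-.076*np.array([np.cos(y),np.sin(y)]);go((*t,.035),down(5.6))
# row profile of tang edges at held tip
g=cv2.cvtColor(w["img"],cv2.COLOR_RGB2GRAY)
for r in(150,165,180,195,210,225,240): 
    e=np.abs(np.diff(cv2.GaussianBlur(g,(3,3),0)[r,270:370].astype(int)));print(r,[(270+int(i),int(e[i])) for i in np.argsort(-e)[:6]])
```

```text
pose [0.5913 0.1007] yaw 6.67 yh 0.1971
[[-0.7, -2.6], [0.0, -3.1], [-1.2, -1.3], [-2.2, 5.6], [1.4, -1.1], [-5.4, 3.5], [0.2, -1.9], [3.1, -0.1], [0.7, 1.7], [-1.0, 1.6], [-1.3, 0.4], [-0.9, -1.5], [-3.2, 2.2], [-5.1, -0.3], [0.6, 1.9], [2.1, 0.4]]
pose [0.5915 0.1015] yaw 7.04 yh 0.2
[[-0.6, -1.9], [2.4, 0.7], [-0.0, 0.7], [-1.5, 0.0]]
[[0.5612, -0.0297, 0.03], [0.5514, 0.0538, 0.03], [0.5417, 0.1372, 0.03], [0.5319, 0.2206, 0.03]] [[0.5623, -0.029, 0.03], [0.552, 0.0543, 0.03], [0.5417, 0.1377, 0.03], [0.5314, 0.2211, 0.03]]
tipl [294.1 144.2]
tipr [344.8 144.2]
t0l [286.9 276.5]
t0r [351.8 276.6]
arm [array([546., 139.]), array([320., 263.])] pred [319. 263.] [array([273., 144., 367., 367.]), array([520.,  60., 591., 247.])]
at [0.4674 0.1311 0.1096] shift units [-1.400e-02 -1.000e-03  2.487e+00] turn units [ 0.      0.     -0.0003]
150 [(282, 3), (285, 3), (293, 3), (286, 3), (346, 3), (294, 2)]
165 [(293, 3), (292, 3), (346, 3), (294, 2), (345, 2), (347, 2)]
180 [(272, 7), (271, 4), (347, 4), (273, 3), (276, 3), (275, 3)]
195 [(323, 16), (322, 13), (296, 8), (324, 8), (299, 6), (297, 6)]
210 [(296, 4), (297, 3), (342, 3), (272, 2), (294, 2), (293, 2)]
225 [(349, 9), (350, 6), (272, 5), (327, 5), (335, 5), (343, 5)]
240 [(350, 4), (349, 4), (351, 3), (283, 2), (290, 2), (281, 2)]
```

move_arm:
  increments:
    - [[-0.1,0.04,0.3],[0,0,0],1]
    - [[0,0,0.5],[0,0,0],1]
    - [[0,0,0.5],[0,0,0],1]
    - [[0,0,0.5],[0,0,0],1]
    - [[0,0,0.4],[0,0,0],1]
    - [[0,0,0.25],[0,0,0],1]
    - [[0,0,0],[0,0,0],1]
    - [[0,0,0],[0,0,0],1]

```text
time_s: 48.23
position: [0.4645, 0.1296, 0.0359]
tcp_rot: [[0.995, 0.097, -0.001], [0.097, -0.995, -0.0], [-0.001, -0.0, -1.0]]
force: [0.2, -0.5, -1.9]
opening: 0.433
grasp_force: 30.0
```

move_arm:
  increments:
    - [[0.15,0,0],[0,0,0],1]
    - [[0.2,0,0],[0,0,0],1]
    - [[0.2,0,0],[0,0,0],1]
    - [[0.1,0,0],[0,0,0],1]
    - [[0,0,0],[0,0,0],1]

```text
time_s: 48.65
position: [0.4861, 0.1316, 0.0366]
tcp_rot: [[0.995, 0.097, 0.003], [0.097, -0.995, 0.0], [0.003, 0.0, -1.0]]
force: [-0.4, 0.0, -2.3]
opening: 0.433
grasp_force: 30.0
```

Run:
```python
from h import *
s=read_state();print(s["position"],s["force"].round(1),s["moment"].round(2))
w=cap("wrist");g=cv2.GaussianBlur(cv2.cvtColor(w["img"],cv2.COLOR_RGB2GRAY),(3,3),0)
print("sockets",[u.round() for u in pts(w,"socket1",.3)])
for r in(146,155,165,175,185):
    print(r,g[r,262:380:2].tolist())
```

```text
[0.48611531 0.13155553 0.03664879] [-0.4  0.  -2.3] [0.02 0.06 0.07]
sockets [array([488., 172.]), array([610., 181.]), array([146., 174.])]
146 [147, 151, 151, 151, 151, 152, 152, 152, 151, 152, 151, 147, 108, 95, 140, 161, 158, 153, 153, 153, 153, 153, 153, 154, 154, 155, 152, 151, 148, 147, 147, 151, 153, 155, 155, 154, 155, 154, 155, 155, 155, 149, 89, 118, 154, 154, 153, 154, 154, 154, 154, 154, 154, 154, 154, 156, 152, 133, 133]
155 [150, 152, 151, 152, 152, 152, 152, 152, 152, 152, 152, 143, 95, 97, 132, 136, 145, 152, 153, 153, 153, 153, 153, 153, 154, 156, 155, 155, 156, 156, 155, 154, 154, 154, 154, 154, 154, 154, 154, 154, 154, 152, 108, 93, 154, 154, 154, 154, 154, 154, 154, 154, 154, 154, 153, 154, 137, 131, 131]
165 [150, 151, 151, 151, 151, 151, 151, 151, 152, 152, 151, 127, 80, 105, 127, 129, 148, 153, 153, 153, 153, 153, 153, 153, 153, 154, 154, 154, 155, 154, 154, 156, 155, 154, 153, 153, 153, 154, 154, 154, 153, 154, 128, 71, 141, 153, 153, 153, 153, 153, 153, 153, 153, 153, 153, 153, 133, 122, 122]
175 [144, 144, 144, 144, 145, 145, 144, 142, 142, 142, 141, 139, 141, 144, 145, 147, 152, 152, 152, 152, 153, 153, 153, 153, 153, 154, 156, 157, 157, 157, 154, 154, 154, 153, 153, 153, 153, 154, 153, 154, 154, 154, 153, 148, 145, 146, 146, 148, 148, 146, 144, 142, 143, 144, 143, 141, 144, 145, 142]
185 [146, 144, 142, 142, 145, 149, 149, 149, 159, 157, 146, 143, 143, 143, 145, 147, 152, 152, 152, 152, 152, 152, 152, 152, 152, 153, 154, 154, 155, 155, 156, 155, 155, 153, 153, 152, 153, 153, 153, 153, 153, 153, 153, 159, 162, 163, 159, 147, 144, 143, 141, 141, 144, 147, 149, 149, 149, 147, 145]
```

move_arm:
  increments:
    - [[0.2,-0.025,0],[0,0,0],1]
    - [[0.2,0,0],[0,0,0],1]
    - [[0.1,0,0],[0,0,0],1]
    - [[0,0,0],[0,0,0],1]
    - [[0,0,0.05],[0,0,0],1]
    - [[0,0,0.03],[0,0,0],1]
    - [[0,0,0],[0,0,0],1]
    - [[0,0,0],[0,0,0],1]

```text
time_s: 49.42
position: [0.499, 0.1337, 0.0341]
tcp_rot: [[0.995, 0.097, 0.001], [0.097, -0.995, 0.0], [0.001, 0.0, -1.0]]
force: [0.0, 0.4, 3.2]
opening: 0.436
grasp_force: 30.0
```

move_arm:
  increments:
    - [[0.1,0,0],[0,0,0],1]
    - [[0.1,0,0],[0,0,0],1]
    - [[0.1,0,0],[0,0,0],1]
    - [[0,0,0],[0,0,0],1]

```text
time_s: 49.75
position: [0.5058, 0.1346, 0.034]
tcp_rot: [[0.995, 0.097, -0.004], [0.097, -0.995, -0.0], [-0.004, -0.0, -1.0]]
force: [-4.0, -0.3, 5.4]
opening: 0.433
grasp_force: 30.0
```

move_arm:
  increments:
    - [[0.1,0,-0.03],[0,0,0],1]
    - [[0.1,0,0],[0,0,0],1]
    - [[0.1,0,0],[0,0,0],1]
    - [[0,0,0],[0,0,0],1]

```text
time_s: 50.08
position: [0.5177, 0.1356, 0.0343]
tcp_rot: [[0.995, 0.097, 0.001], [0.097, -0.995, 0.0], [0.001, -0.0, -1.0]]
force: [0.0, -0.0, -2.4]
opening: 0.434
grasp_force: 30.0
```

move_arm:
  increments:
    - [[0.1,0,0],[0,0,0],1]
    - [[0.1,0,0],[0,0,0],1]
    - [[0,0,0],[0,0,0],1]

```text
time_s: 50.33
position: [0.5228, 0.1361, 0.0344]
tcp_rot: [[0.995, 0.097, -0.0], [0.097, -0.995, 0.0], [-0.0, -0.0, -1.0]]
force: [-0.8, 1.1, -0.8]
opening: 0.434
grasp_force: 30.0
```

move_arm:
  increments:
    - [[0.08,0,0.02],[0,0,0],1]
    - [[0.08,0,0],[0,0,0],1]
    - [[0,0,0],[0,0,0],1]

```text
time_s: 50.58
position: [0.5236, 0.1362, 0.0344]
tcp_rot: [[0.995, 0.098, -0.008], [0.098, -0.995, -0.001], [-0.008, 0.0, -1.0]]
force: [-7.7, -0.6, 8.8]
opening: 0.435
grasp_force: 30.0
```

move_arm:
  increments:
    - [[0.08,0,0],[0,0,0],1]
    - [[0.08,0,0],[0,0,0],1]
    - [[0,0,0],[0,0,0],1]

```text
time_s: 50.83
position: [0.5259, 0.1362, 0.0345]
tcp_rot: [[0.995, 0.098, -0.013], [0.098, -0.995, -0.002], [-0.013, 0.0, -1.0]]
force: [-10.8, -3.7, 14.3]
opening: 0.435
grasp_force: 30.0
```

move_arm:
  increments:
    - [[0.05,0,-0.08],[0,0,0],1]
    - [[0.08,0,0],[0,0,0],1]
    - [[0.08,0,0],[0,0,0],1]
    - [[0,0,0],[0,0,0],1]

```text
time_s: 51.17
position: [0.5306, 0.1364, 0.0357]
tcp_rot: [[0.995, 0.099, -0.017], [0.099, -0.995, -0.003], [-0.017, 0.001, -1.0]]
force: [-11.6, -4.9, 8.2]
opening: 0.432
grasp_force: 30.0
```

move_arm:
  increments:
    - [[0.08,0,-0.03],[0,0,0],1]
    - [[0.08,0,0],[0,0,0],1]
    - [[0,0,0],[0,0,0],1]

```text
time_s: 51.42
position: [0.5306, 0.1363, 0.0358]
tcp_rot: [[0.995, 0.099, -0.027], [0.099, -0.995, -0.004], [-0.028, 0.001, -1.0]]
force: [-17.8, -6.8, 9.2]
opening: 0.433
grasp_force: 30.0
```

move_arm:
  increments:
    - [[-0.15,0,0],[0,0,0],1]
    - [[-0.1,0,0],[0,0,0],1]
    - [[0,0,0],[0,0,0],0.5]
    - [[0,0,0],[0,0,0],0]
    - [[0,0,0],[0,0,0],0]
    - [[0,0,0],[0,0,0],0]
    - [[0,0,0],[0,0,0],0]
    - [[0,0,-0.3],[0,0,0],0]
    - [[0,0,-0.6],[0,0,0],0]
    - [[0,0,-0.7],[0,0,0],0]
    - [[0,0,-0.7],[0,0,0],0]
    - [[-0.4,0,-0.7],[0,0,0],0]
    - [[-0.8,0,0],[0,0,0],0.5]
    - [[-0.8,0,0],[0,0,0],1]
    - [[-0.8,0,0],[0,0,0],1]
    - [[-0.4,0,0],[0,0,0],1]
    - [[0,0,0],[0,0,0],1]
    - [[0,0,0],[0,0,0],1]

```text
time_s: 52.92
position: [0.4424, 0.1281, 0.1281]
tcp_rot: [[0.995, 0.097, 0.005], [0.097, -0.995, 0.0], [0.005, 0.0, -1.0]]
force: [0.2, 0.3, 0.5]
opening: 0.631
grasp_force: 0.0
```

Run:
```python
from gap import *
go((0,0,0));w=cap("wrist","w12.png");gap(w,S,5.6)
y=np.radians(5.7);print("tap start");go((.4415,.1274,.0385))
```

```text
at [0.4424 0.1281 0.1281] shift units [-15.109   2.826   4.199] turn units None
rect [ 5.2200e-01 -3.3000e-02  4.7990e+00  7.3544e+01  3.8497e+01] px [550. 159.]
rect [ 0.501  0.133  5.197 64.721 36.592] px [322. 154.]
socket 1 shoulder-face mm -0.0 lateral -0.6 yaw err -0.8
socket 3 shoulder-face mm -4.9 lateral -1.5 yaw err -0.4
tap start
at [0.4433 0.1281 0.128 ] shift units [-0.077  0.016  2.984] turn units None
```

move_arm:
  increments:
    - [[0,0,0.3],[0,0,0],1]
    - [[0,0,0.6],[0,0,0],1]
    - [[0,0,0.6],[0,0,0],1]
    - [[0,0,0.6],[0,0,0],1]
    - [[0,0,0.6],[0,0,0],1]
    - [[0,0,0.28],[0,0,0],1]
    - [[0,0,0],[0,0,0],1]
    - [[0,0,0],[0,0,0],1]
    - [[0.15,0,0],[0,0,0],1]
    - [[0.15,0,0],[0,0,0],1]
    - [[0.1,0,0],[0,0,0],1]
    - [[0.1,0,0],[0,0,0],1]
    - [[0,0,0],[0,0,0],1]

```text
time_s: 54.05
position: [0.4563, 0.1295, 0.0384]
tcp_rot: [[0.995, 0.097, 0.002], [0.097, -0.995, 0.0], [0.002, 0.0, -1.0]]
force: [0.2, -0.9, -0.4]
opening: 0.004
grasp_force: 0.0
```

move_arm:
  increments:
    - [[0.1,0,0],[0,0,0],1]
    - [[0.1,0,0],[0,0,0],1]
    - [[0,0,0],[0,0,0],1]

```text
time_s: 54.3
position: [0.4566, 0.1297, 0.0375]
tcp_rot: [[0.995, 0.097, -0.01], [0.097, -0.995, -0.001], [-0.01, -0.0, -1.0]]
force: [-6.0, -1.3, 2.6]
opening: 0.008
grasp_force: 3.0
```

move_arm:
  increments:
    - [[0.1,0,0],[0,0,0],1]
    - [[0.1,0,0],[0,0,0],1]
    - [[0,0,0],[0,0,0],1]

```text
time_s: 54.55
position: [0.4565, 0.1298, 0.0368]
tcp_rot: [[0.995, 0.098, -0.023], [0.098, -0.995, -0.002], [-0.023, -0.0, -1.0]]
force: [-11.6, -4.4, 4.2]
opening: 0.004
grasp_force: 6.6
```

move_arm:
  increments:
    - [[0.12,0,0],[0,0,0],1]
    - [[0.12,0,0],[0,0,0],1]
    - [[0.12,0,0],[0,0,0],1]
    - [[0,0,0],[0,0,0],1]

```text
time_s: 54.88
position: [0.4562, 0.13, 0.0355]
tcp_rot: [[0.994, 0.099, -0.046], [0.099, -0.995, -0.004], [-0.046, -0.001, -0.999]]
force: [-24.1, -7.9, 8.8]
opening: 0.005
grasp_force: 12.9
```

move_arm:
  increments:
    - [[0.1,0,0],[0,0,0],1]
    - [[0,0,0],[0,0,0],1]

```text
time_s: 55.05
position: [0.4561, 0.13, 0.0351]
tcp_rot: [[0.994, 0.1, -0.052], [0.1, -0.995, -0.005], [-0.052, -0.001, -0.999]]
force: [-27.6, -10.1, 8.6]
opening: 0.005
grasp_force: 14.6
```

move_arm:
  increments:
    - [[-0.4,0,0],[0,0,0],1]
    - [[-0.5,0,0],[0,0,0],1]
    - [[-0.3,0,-0.4],[0,0,0],1]
    - [[0,0,-0.8],[0,0,0],1]
    - [[0,0,-0.8],[0,0,0],1]
    - [[0.5,0,0],[0,0,0],1]
    - [[0.8,0,0],[0,0,0],1]
    - [[0.8,0,0],[0,0,0],1]
    - [[0.5,0,0],[0,0,0],1]
    - [[0.2,0,0],[0,0,0],1]
    - [[0,0,0],[0,0,0],1]
    - [[0,0,0],[0,0,0],1]

```text
time_s: 56.05
position: [0.5275, 0.1366, 0.0976]
tcp_rot: [[0.995, 0.097, -0.002], [0.097, -0.995, -0.0], [-0.002, -0.0, -1.0]]
force: [-0.3, -0.6, 0.3]
opening: 0.008
grasp_force: 0.0
```

Run:
```python
from h import *
go((.529,.1365,.060));print(read_state()["force"].round(1))
```

```text
at [0.5275 0.1366 0.0976] shift units [0.053 0.007 1.252] turn units None
[-0.3 -0.6  0.3]
```

move_arm:
  increments:
    - [[0,0,0.4],[0,0,0],1]
    - [[0,0,0.5],[0,0,0],1]
    - [[0,0,0.3],[0,0,0],1]
    - [[0,0,0.05],[0,0,0],1]
    - [[0,0,0.05],[0,0,0],1]
    - [[0,0,0],[0,0,0],1]
    - [[0,0,0],[0,0,0],1]

```text
time_s: 56.63
position: [0.5288, 0.1366, 0.0593]
tcp_rot: [[0.995, 0.097, 0.001], [0.097, -0.995, 0.0], [0.001, 0.0, -1.0]]
force: [-0.3, 0.2, -0.1]
opening: 0.005
grasp_force: 0.0
```

move_arm:
  increments:
    - [[0,0,0.05],[0,0,0],1]
    - [[0,0,0.05],[0,0,0],1]
    - [[0,0,0],[0,0,0],1]

```text
time_s: 56.88
position: [0.5288, 0.1366, 0.0562]
tcp_rot: [[0.995, 0.097, 0.001], [0.097, -0.995, 0.0], [0.001, 0.0, -1.0]]
force: [-0.8, 0.2, 1.3]
opening: 0.005
grasp_force: 0.7
```

move_arm:
  increments:
    - [[0,0,0.05],[0,0,0],1]
    - [[0,0,0.05],[0,0,0],1]
    - [[0,0,0],[0,0,0],1]

```text
time_s: 57.13
position: [0.5284, 0.1366, 0.0556]
tcp_rot: [[0.995, 0.097, 0.0], [0.097, -0.995, -0.0], [0.0, 0.0, -1.0]]
force: [-4.9, -1.2, 18.8]
opening: 0.006
grasp_force: 9.9
```

move_arm:
  increments:
    - [[0,0,-0.3],[0,0,0],1]
    - [[0,0,-0.7],[0,0,0],1]
    - [[0,0,-0.9],[0,0,0],1]
    - [[0,0,-0.9],[0,0,0],1]
    - [[0,0,-0.9],[0,0,0],1]
    - [[0,0,-0.9],[0,0,0],1]
    - [[0,0,-0.9],[0,0,0],1]
    - [[0,0,-0.7],[0,0,0],1]
    - [[0,0,-0.3],[0,0,0],1]
    - [[0.47,-0.641,0],[0,0,0],0]
    - [[0.47,-0.641,0],[0,0,0],0]
    - [[0.47,-0.641,0],[0,0,0],0]
    - [[0.47,-0.641,0],[0,0,0],0]
    - [[0.47,-0.641,0],[0,0,0],0]
    - [[0.47,-0.641,0],[0,0,0],0]
    - [[0.47,-0.641,0],[0,0,0],0]
    - [[0.47,-0.641,0],[0,0,0],0]

```text
time_s: 58.55
position: [0.6259, 0.3015, 0.2464]
tcp_rot: [[0.995, 0.097, -0.002], [0.097, -0.995, -0.001], [-0.002, 0.0, -1.0]]
force: [-0.7, 0.8, -0.3]
opening: 0.528
grasp_force: 0.0
```

move_arm:
  increments:
    - [[0,0,0],[0,0,-0.0535],0]
    - [[0,0,0],[0,0,-0.0535],0]
    - [[0,0,0],[0,0,-0.0535],0]
    - [[0,0,0],[0,0,-0.0535],0]
    - [[0,0,0],[0,0,-0.0535],0]
    - [[0,0,0],[0,0,-0.0535],0]
    - [[0,0,0],[0,0,-0.0535],0]
    - [[0,0,0],[0,0,-0.0535],0]
    - [[0,0,0],[0,0,-0.0535],0]
    - [[0,0,0],[0,0,-0.0535],0]
    - [[0,0,0],[0,0,-0.0535],0]
    - [[0,0,0],[0,0,-0.0535],0]
    - [[0,0,0],[0,0,-0.0535],0]
    - [[0,0,0],[0,0,-0.0535],0]
    - [[0,0,0],[0,0,0],0]
    - [[0,0,0],[0,0,0],0]

```text
time_s: 59.88
position: [0.6256, 0.3005, 0.2468]
tcp_rot: [[-0.092, 0.996, -0.002], [0.996, 0.092, -0.0], [-0.0, -0.002, -1.0]]
force: [-0.0, -0.2, -0.1]
opening: 0.998
grasp_force: 0.0
```

Run:
```python
from gap import *
go((.6258,.3007,.127),down(95.4))
w=cap("wrist","w13.png");s=cap("side");c=cap("top")
L=[(q,pts(q,"keeper_grip",.4)) for q in(w,s,c)];L=[(q,p[0]) for q,p in L if p];print(len(L),[u.round() for _,u in L],tri(L),hit(w,L[0][1],.1454));gap(w,S,5.6);gap(c,S,5.6)
print([(u.round(),hit(c,u,0.03)[:2].round(4)) for u in pts(c,"arm1",.2)])
```

```text
at [0.6256 0.3005 0.2468] shift units [0.008 0.015 3.993] turn units [-0.0008  0.0002 -0.0011]
3 [array([323., 230.]), array([162., 261.]), array([427., 166.])] [0.69173832 0.06990417 0.06865955] [0.62688478 0.30372578 0.1454    ]
rect [ 8.3300e-01 -1.1000e-02 -8.5475e+01  4.5611e+01  2.8663e+01] px [447. 444.]
rect [  0.528   0.135 -89.135  31.893  29.202] px [223. 347.]
rect [ 0.919  0.351 85.988 55.649 51.257] px [578. 194.]
socket 3 shoulder-face mm 22.5 lateral -2.4 yaw err -94.7
rect [ 0.505  0.131  6.081 73.13  37.564] px [235. 262.]
rect [ 5.2200e-01 -3.5000e-02  5.6990e+00  7.3560e+01  3.4315e+01] px [306. 253.]
socket 3 shoulder-face mm -0.6 lateral -4.0 yaw err 0.5
socket 1 shoulder-face mm 0.0 lateral -2.3 yaw err 0.1
[(array([386., 352.]), array([ 0.2897, -0.2126])), (array([511., 205.]), array([ 0.6262, -0.5281])), (array([233., 249.]), array([0.5402, 0.1382])), (array([305., 238.]), array([ 0.5601, -0.0334]))]
```

move_arm:
  increments:
    - [[0.05,0.03,0.5],[0,0,0],0]
    - [[0,0,0.7],[0,0,0],0]
    - [[0,0,0.7],[0,0,0],0]
    - [[0,0,0.7],[0,0,0],0]
    - [[0,0,0.6],[0,0,0],0]
    - [[0,0,0.5],[0,0,0],0]
    - [[0,0,0.29],[0,0,0],0]
    - [[0,0,0],[0,0,0],0.5]
    - [[0,0,0],[0,0,0],1]
    - [[0,0,0],[0,0,0],1]
    - [[0,0,0],[0,0,0],1]
    - [[0,0,0],[0,0,0],1]
    - [[0,0,0],[0,0,0],1]
    - [[0,0,0],[0,0,0],1]
    - [[0,0,0],[0,0,0],1]
    - [[0,0,0],[0,0,0],1]

```text
time_s: 61.57
position: [0.6268, 0.3023, 0.1284]
tcp_rot: [[-0.095, 0.995, 0.0], [0.995, 0.095, 0.0], [0.0, 0.0, -1.0]]
force: [-0.9, -0.6, 0.3]
opening: 0.402
grasp_force: 0.0
```

move_arm:
  increments:
    - [[0,0,0],[0,0,0],1]
    - [[0,0,0],[0,0,0],1]
    - [[0,0,0],[0,0,0],1]
    - [[0,0,0],[0,0,0],1]
    - [[0,0,0],[0,0,0],1]
    - [[0,0,0],[0,0,0],1]
    - [[0,0,0],[0,0,0],1]

```text
time_s: 62.15
position: [0.6263, 0.3021, 0.128]
tcp_rot: [[-0.095, 0.995, -0.001], [0.995, 0.095, -0.0], [-0.0, -0.001, -1.0]]
force: [-2.4, 0.4, 0.2]
opening: 0.136
grasp_force: 30.0
```

move_arm:
  increments:
    - [[0,-0.296,-0.047],[0,0,0],1]
    - [[0,-0.299,-0.018],[0,0,0],1]
    - [[0,-0.3,0.012],[0,0,0],1]
    - [[0,-0.297,0.042],[0,0,0],1]
    - [[0,0,0],[0,0,0],1]
    - [[0,0,0],[0,0,0],1]

```text
time_s: 62.65
position: [0.5926, 0.2989, 0.1309]
tcp_rot: [[-0.095, 0.995, 0.005], [0.995, 0.095, 0.001], [0.0, 0.005, -1.0]]
force: [1.5, -0.2, 4.2]
opening: 0.136
grasp_force: 30.0
```

move_arm:
  increments:
    - [[0,-0.291,0.072],[0,0,0],1]
    - [[0,-0.283,0.1],[0,0,0],1]
    - [[0,-0.271,0.128],[0,0,0],1]
    - [[0,0,0],[0,0,0],1]
    - [[0,0,0],[0,0,0],1]

```text
time_s: 63.07
position: [0.5658, 0.2963, 0.1202]
tcp_rot: [[-0.095, 0.995, 0.0], [0.995, 0.095, -0.0], [-0.0, 0.0, -1.0]]
force: [0.8, -1.8, 4.6]
opening: 0.14
grasp_force: 30.0
```

move_arm:
  increments:
    - [[0,-0.257,0.155],[0,0,0],1]
    - [[0,-0.241,0.179],[0,0,0],1]
    - [[0,-0.221,0.202],[0,0,0],1]
    - [[0,0,0],[0,0,0],1]
    - [[0,0,0],[0,0,0],1]

```text
time_s: 63.48
position: [0.5437, 0.2942, 0.1027]
tcp_rot: [[-0.095, 0.996, -0.003], [0.996, 0.095, -0.001], [-0.0, -0.003, -1.0]]
force: [1.7, -1.0, -1.1]
opening: 0.136
grasp_force: 30.0
```

move_arm:
  increments:
    - [[0,-0.2,0.224],[0,0,0],1]
    - [[0,-0.177,0.242],[0,0,0],1]
    - [[0,-0.152,0.259],[0,0,0],1]
    - [[0,0,0],[0,0,0],1]
    - [[0,0,0],[0,0,0],1]

```text
time_s: 63.9
position: [0.5282, 0.2928, 0.0805]
tcp_rot: [[-0.095, 0.996, -0.002], [0.996, 0.095, -0.0], [-0.0, -0.002, -1.0]]
force: [3.4, -1.1, -4.3]
opening: 0.139
grasp_force: 30.0
```

move_arm:
  increments:
    - [[0,-0.125,0.273],[0,0,0],1]
    - [[0,-0.097,0.284],[0,0,0],1]
    - [[0,-0.068,0.292],[0,0,0],1]
    - [[0,0,0],[0,0,0],1]
    - [[0,0,0],[0,0,0],1]

```text
time_s: 64.32
position: [0.5193, 0.2919, 0.055]
tcp_rot: [[-0.095, 0.996, -0.002], [0.996, 0.095, -0.0], [-0.0, -0.002, -1.0]]
force: [2.3, -2.1, -2.7]
opening: 0.137
grasp_force: 30.1
```

move_arm:
  increments:
    - [[0,-0.04,0.25],[0,0,0],1]
    - [[0,-0.02,0.15],[0,0,0],1]
    - [[0,0,0],[0,0,0],1]
    - [[0,0,0],[0,0,0],1]

```text
time_s: 64.65
position: [0.5176, 0.2917, 0.0434]
tcp_rot: [[-0.095, 0.996, -0.001], [0.996, 0.095, -0.0], [-0.0, -0.002, -1.0]]
force: [0.1, -1.0, -0.8]
opening: 0.136
grasp_force: 30.1
```

move_arm:
  increments:
    - [[0,0,0.1],[0,0,0],1]
    - [[0,0,0.08],[0,0,0],1]
    - [[0,0,0],[0,0,0],1]
    - [[0,0,0],[0,0,0],1]

```text
time_s: 64.98
position: [0.5174, 0.2917, 0.0384]
tcp_rot: [[-0.095, 0.996, -0.002], [0.996, 0.095, -0.0], [-0.0, -0.002, -1.0]]
force: [-1.0, -2.0, 0.5]
opening: 0.136
grasp_force: 30.1
```

move_arm:
  increments:
    - [[0,0,0.05],[0,0,0],1]
    - [[0,0,0.03],[0,0,0],1]
    - [[0,0,0],[0,0,0],1]
    - [[0,0,0],[0,0,0],1]

```text
time_s: 65.32
position: [0.5173, 0.2918, 0.0362]
tcp_rot: [[-0.095, 0.995, -0.002], [0.995, 0.095, -0.0], [-0.0, -0.002, -1.0]]
force: [-3.3, -2.7, 2.5]
opening: 0.135
grasp_force: 30.1
```

move_arm:
  increments:
    - [[0,-0.05,0.05],[0,0,0],1]
    - [[0,0,0.03],[0,0,0],1]
    - [[0,0,0],[0,0,0],1]
    - [[0,0,0],[0,0,0],1]

```text
time_s: 65.65
position: [0.5174, 0.2918, 0.0341]
tcp_rot: [[-0.095, 0.995, 0.001], [0.995, 0.095, 0.0], [0.0, 0.001, -1.0]]
force: [-1.6, -2.5, 1.9]
opening: 0.132
grasp_force: 30.1
```

move_arm:
  increments:
    - [[0,0,0.05],[0,0,0],1]
    - [[0,0,0.03],[0,0,0],1]
    - [[0,0,0],[0,0,0],1]

```text
time_s: 65.9
position: [0.5173, 0.2918, 0.0335]
tcp_rot: [[-0.095, 0.995, 0.001], [0.995, 0.095, 0.0], [0.0, 0.001, -1.0]]
force: [-2.4, -3.5, 14.7]
opening: 0.131
grasp_force: 30.0
```

move_arm:
  increments:
    - [[0,0,0],[0,0,0],0.6]
    - [[0,0,0],[0,0,0],0.3]
    - [[0,0,0],[0,0,0],0]
    - [[0,0,0],[0,0,0],0]
    - [[0,0,0],[0,0,0],0]
    - [[0,0,0],[0,0,0],0]
    - [[0,0,0],[0,0,0],0]
    - [[0,0,0],[0,0,0],0]
    - [[0,0,-0.3],[0,0,0],0]
    - [[0,0,-0.6],[0,0,0],0]
    - [[0,0,-0.8],[0,0,0],0]
    - [[0,0,-0.8],[0,0,0],0]
    - [[0,0,-0.8],[0,0,0],0]
    - [[0,0,-0.8],[0,0,0],0]
    - [[0,0,-0.8],[0,0,0],0]
    - [[0,0,0],[0,0,0],0]
    - [[0,0,0],[0,0,0],0]

```text
time_s: 67.32
position: [0.5177, 0.2921, 0.1809]
tcp_rot: [[-0.095, 0.995, 0.004], [0.995, 0.095, 0.001], [0.001, 0.004, -1.0]]
force: [-0.1, -0.3, -0.7]
opening: 1.0
grasp_force: 0.0
```

Run:
```python
from gap import *
go((0,0,0))
w=cap("wrist");s=cap("side");c=cap("top")
L=[(q,pts(q,"keeper_grip",.5)) for q in(w,s,c)];L=[(q,p[0]) for q,p in L if p];print(len(L),[u.round() for _,u in L],tri(L[:2]),tri(L));gap(c,S,5.6)
for z in(.055,.065,.08): print(z,[proj(q,(.518,.2918,z)).round() for q in(w,s)])
print([(u.round(),hit(c,u,0.03)[:2].round(4)) for u in pts(c,"arm1",.2)])
```

```text
at [0.5177 0.2921 0.1809] shift units [ -8.064 -18.13    5.942] turn units None
3 [array([323., 223.]), array([201., 313.]), array([167., 258.])] [0.51869662 0.29270663 0.06764567] [0.52019079 0.28909338 0.0616171 ]
rect [ 0.505  0.131  6.081 73.13  37.564] px [235. 262.]
rect [ 5.2200e-01 -3.5000e-02  5.6990e+00  7.3705e+01  3.4474e+01] px [306. 253.]
rect [ 0.804  0.559 88.366 66.207 36.977] px [ 52. 143.]
socket 3 shoulder-face mm -0.6 lateral -4.0 yaw err 0.5
socket 1 shoulder-face mm 0.0 lateral -2.4 yaw err 0.1
0.055 [array([320., 227.]), array([200., 318.])]
0.065 [array([320., 230.]), array([199., 315.])]
0.08 [array([320., 235.]), array([199., 310.])]
[(array([233., 247.]), array([0.5433, 0.1393])), (array([308., 239.]), array([ 0.5577, -0.0396])), (array([513., 203.]), array([ 0.6302, -0.534 ])), (array([389., 352.]), array([ 0.2881, -0.2192]))]
```

move_arm:
  increments:
    - [[0,0,0],[0,0,0],1]
    - [[0,0,0],[0,0,0],1]
    - [[0,0,0],[0,0,0],1]
    - [[0,0,0],[0,0,0],1]
    - [[0,0,0.3],[0,0,0],1]
    - [[0,0,0.5],[0,0,0],1]
    - [[0,0,0.5],[0,0,0],1]
    - [[0,0,0.5],[0,0,0],1]
    - [[0,0,0.5],[0,0,0],1]
    - [[0,0,0.4],[0,0,0],1]
    - [[0,0,0.4],[0,0,0],1]
    - [[0,0,0.3],[0,0,0],1]
    - [[0,0,0.15],[0,0,0],1]
    - [[0,0,0],[0,0,0],1]
    - [[0,0,0],[0,0,0],1]
    - [[0,0,0],[0,0,0],1]
    - [[0,0,0],[0,0,0],1]

```text
time_s: 69.08
position: [0.5174, 0.292, 0.0729]
tcp_rot: [[-0.095, 0.995, 0.002], [0.995, 0.095, 0.001], [0.0, 0.002, -1.0]]
force: [0.0, 0.4, -0.4]
opening: 0.004
grasp_force: 0.0
```

move_arm:
  increments:
    - [[0,0,0.06],[0,0,0],1]
    - [[0,0,0.06],[0,0,0],1]
    - [[0,0,0],[0,0,0],1]

```text
time_s: 69.33
position: [0.5166, 0.2917, 0.0685]
tcp_rot: [[-0.095, 0.995, -0.0], [0.995, 0.095, -0.0], [-0.0, -0.0, -1.0]]
force: [-0.0, 0.5, -0.2]
opening: 0.007
grasp_force: 0.0
```

move_arm:
  increments:
    - [[0,0,0.06],[0,0,0],1]
    - [[0,0,0.06],[0,0,0],1]
    - [[0,0,0],[0,0,0],1]

```text
time_s: 69.58
position: [0.5165, 0.2916, 0.0645]
tcp_rot: [[-0.095, 0.996, -0.001], [0.996, 0.095, -0.0], [-0.0, -0.001, -1.0]]
force: [0.5, -0.0, 0.1]
opening: 0.004
grasp_force: 0.0
```

move_arm:
  increments:
    - [[0,0,0.06],[0,0,0],1]
    - [[0,0,0.05],[0,0,0],1]
    - [[0,0,0],[0,0,0],1]

```text
time_s: 69.83
position: [0.5168, 0.2918, 0.0619]
tcp_rot: [[-0.095, 0.995, 0.0], [0.995, 0.095, 0.0], [0.0, 0.0, -1.0]]
force: [-0.1, -0.9, 1.8]
opening: 0.005
grasp_force: 0.8
```

move_arm:
  increments:
    - [[0,0,0.05],[0,0,0],1]
    - [[0,0,0],[0,0,0],1]
    - [[0,0,-0.2],[0,0,0],1]
    - [[0,0,-0.5],[0,0,0],1]
    - [[0,0,-0.8],[0,0,0],1]
    - [[0,0,-0.8],[0,0,0],1]
    - [[0,0,-0.8],[0,0,0],1]
    - [[0,0,-0.8],[0,0,0],1]
    - [[0,0,-0.8],[0,0,0],1]
    - [[0,0,0],[0,0,0],1]
    - [[0,0,0],[0,0,0],1]
    - [[0,0,0],[0,0,0],1]

```text
time_s: 70.83
position: [0.5161, 0.2915, 0.2005]
tcp_rot: [[-0.095, 0.996, -0.001], [0.996, 0.095, -0.0], [-0.0, -0.001, -1.0]]
force: [0.0, -0.9, -0.0]
opening: 0.003
grasp_force: 0.0
```

```bash
python3 -c "
from rig import *
s=read_state();print(s['position'],s['force'],s['time_s']);print(hand_in())"
```

```text
[0.5160764 0.2914951 0.2004723] [ 0.00430434 -0.94456088 -0.00953277] 70.8333
the job is handed in; nothing more can be done
None
```

I handed the job in at 70.8 s. Both wooden arms present are home, in sockets 1 and 3, and each held still under a tap of about 27 N. The keeper was opened first and is now fully shut across the tangs. I saw no contact with the bystander items, though I did not re-measure them at the end.

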